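# Load the lever-lid wash basket with pump hubs and valve balls

## Robot

A 7-joint arm with a two-finger parallel gripper is mounted at the origin on the work surface. World frame = base frame: x ahead of the robot, y to its left, z up, the work surface at z = 0. Lengths are in m, angles in rad, forces in N, time in s.
With the tool pointing down it reaches from about 0.4 to 0.85 m from the base axis. Payload 4.5 kg.
Tool frame: the origin (TCP) lies midway between the tips of the shut fingers; the grasp point (between the pads) lies robot.grip_depth behind it (robot.grip_depth is the distance from the TCP to the grasp point, in m); z points along the fingers, y is the line along which they close (so a half turn about z gives the same grasp; the last joint's range is limited). The gripper opens to 85 mm and grips with 20 to 120 N. Pads are 22 mm wide; open, the fingers measure 114 mm over their backs; the gripper's body (76 mm by 85 mm) begins 54 mm behind the grasp point. The pads swing forward as they close: fully open they stand 13 mm farther back than shut.
Start: joints at [-1.143, 0.689, -0.195, 1.565, 0.157, 0.902, -0.215], TCP at [0.24, 0.577, 0.231] pointing down, gripper open.
Joint ranges: [-3.01, 3.01], [-0.46, 2.08], [-1.47, 1.51], [0.13, 2.56], [-1, 4.14], [0.04, 2.09], [-2.66, 2.66]. Speed limits (rad/s): [2.57, 2.57, 3.14, 3.14, 3.14, 3.14, 3.14].

## Interface

Orientations are given as a unit quaternion [w, x, y, z].
In Python, from plant import robot gives the robot as it stands.
- The arm moves only by the tool send_rows, never from a script. Its argument "steps" is a list of rows, each a list of 6 numbers: the shift along the tool's x, y, z in units of 40 mm (1.0 is 40 mm), then the turn, a rotation vector about the tool's x, y, z in units of 6 degrees (1.0 is 6 degrees). In form: [[tx, ty, tz, ax, ay, az], ...]. A call has 1 to 12 rows; each row is the pose to reach, as a shift and turn from the pose commanded when the call began, along the tool's axes at that moment; what a row does not reach only later rows make up. A row lasts 1/12 s, in which the tool goes at most 41.7 mm and 7.16 degrees, less where a joint would pass 70% of its speed; a pose out of reach is approached as far as the arm can. A call with a gripper value outside its range is refused whole. "claw" is the finger opening in mm, from 0 to 85.4, set as the call begins (left out, the last holds). The fingers move at their own pace and stop on an object; the grip force is fixed at half the most. Time passes only in rows, so rows that repeat a pose let the fingers close. It gives the time, the measured TCP pose, the force, the opening and the grip force at its end, in the units of the state.
- robot.observe(): the state, without advancing time (a new reading comes with each control period).
- robot.get_image(name): name is "scene" or "top" or "wrist"; returns (picture, depth): 400x640x3 uint8, red, green, blue; 400x640 float32, m along the optical axis (not along the pixel's ray), 0 where there is no reading.
- robot.camera_model(name): a dict with "mtx" (3x3 intrinsics, pixels), "world_from_camera" (4x4, takes a point from camera to world coordinates). Camera axes: x right, y up, looking along -z (the intrinsics and any distortion apply to the point x, -y, -z); pixel columns grow to the right and rows downward; lengths in m; the calibration is good to about 2 mm. The wrist camera is an equidistant fisheye: a pixel r from the principal point sees the ray r / f radians off the axis. A picture is of the moment at which its call begins: read the wrist's pose just before it. camera_model takes no time and is no camera call; for the wrist camera it gives the pose at the moment of the call.
- robot.hand_in(): hands the job in; it is judged then, once.
Trained networks look in the newest picture that a camera, given by its name, has taken for a name from the list of things; names that differ only in an ending like _2 or _b are one class to them, and where a whole thing is asked for, a point or a joint stands for the part that bears it (a point fixed in the world has none). Each returns a list of dicts, best first, with "score" (0 to 1); they miss things now and then, are a little off and sometimes report something else, mostly with a low value. They report only what shows in the picture. A call takes as long as a camera call. They do not tell look-alikes from the thing itself.
- robot.look_for(camera, thing): "bbox" ([centre column, centre row, width, height] in pixels, round what is visible of it).
- robot.masks_of(camera, thing): "pixels" (400x640 bool, what is visible of it) and "bbox" ([centre column, centre row, width, height] in pixels, round what is visible of it).
- robot.landmark_of(camera, thing): "position" ([row, column] in pixels: a listed point, or the origin of a listed thing).
The state is a dict: "time": time; "q": joint angles; "qvel": joint speeds; "joint_efforts": joint torques, N m; "ee_pos": TCP position; "eef_rot": TCP orientation; "wrist_force": force on the tool from outside, world axes, zero at the start; "ft_torque": the same for the moment, N m; "width": finger opening in m; "finger_force": force on a finger pad.
Only numpy, scipy, OpenCV 4.12 (cv2) and the standard library are available. Lean on these libraries where they do the work, as an engineer would, in place of code of your own. Each camera call takes 0.05 s, during which the arm holds its last target. There are 200 camera calls.

## Task

Load the blue wash basket: stand every pump hub upright in a narrow bay of its own, and pour all the steel balls out of the steel cup into the wide end bay. When everything is in, press the sprung lever at the end of the basket all the way down until its detent holds it and the lid stays shut by itself. Finish with the empty cup standing upright on its round black mat, and leave the hammer, the rubber ring and the green pump head where they are.

Things in the scene. Friction and masses are not known exactly. Their poses are not given: they have to be found in the camera images.
- basket: Blue sheet-metal wash basket, fixed: open box 120 (x) by 370 (y) by 75 mm high, walls and floor 4 mm; cross walls, tops 62 mm up, make 3 equal narrow bays and a wide one at the +y end. Slatted lid, hinged on the far (+x) rim, stands open, leaning back 25 degrees past upright; the lever swings it shut. Origin: centre of underside; x to the lid's hinge side, y along its length, z up.
- bay1 (a point): Centre of the floor of the narrow bay at the -y end (inside 112 mm in x, 76 mm in y), 4 mm above the bench.
- bay2 (a point): Centre of the floor of the middle narrow bay, same size.
- bay3 (a point): Centre of the floor of the narrow bay next to the wide one, same size.
- ball_bay (a point): Centre of the floor of the wide end bay for the balls (inside 112 mm in x, 122 mm in y); outer walls reach 71 mm above this floor.
- lever (a joint): Angle of the sprung lever, rad: 0 = up as sprung (34 degrees above level), 0.65 = fully down and level, lid shut. The spring lifts it back (about 12 N at the knob) until about 0.5; beyond that a detent takes it to 0.65 and holds it there.
- lever_tip (a point): Centre of the black ball knob (32 mm diameter) at the lever's end. The lever is a steel rod 12 mm thick at the -y end of the basket; the knob is 130 mm from the pivot, towards the robot from it and higher when up. Press down on the top of the knob.
- lever_pivot (a point): The lever's pivot, 85 mm above the bench; the lever turns about the basket's y axis, in the plane through this point.
- mat: The round black rubber mat, fixed to the bench, 110 mm across and 4 mm thick, where the cup stands at the start. Origin: centre of its underside.
- cup: The flared steel cup, 60 mm high, 48 mm across the foot and 76 mm across the rim, wall 3 mm, floor 4 mm, with a straight black rubber grip sleeve 68 mm across around it from 15 to 41 mm height; holds the balls. Origin: centre of its underside, z up through the mouth.
- cup_rim (a point): Centre of the cup's mouth, 60 mm above its underside.
- hub1: A pump hub (all alike; two or three are present): white plastic flange 54 mm across and 14 mm thick, on it an aluminium neck 28 mm across with its top 52 mm above the underside (six small ribs around the neck's foot, to 25 mm). Origin: centre of the underside, z up.
- hub2: A pump hub (all alike; two or three are present): white plastic flange 54 mm across and 14 mm thick, on it an aluminium neck 28 mm across with its top 52 mm above the underside (six small ribs around the neck's foot, to 25 mm). Origin: centre of the underside, z up.
- hub3: A pump hub (all alike; two or three are present): white plastic flange 54 mm across and 14 mm thick, on it an aluminium neck 28 mm across with its top 52 mm above the underside (six small ribs around the neck's foot, to 25 mm). Origin: centre of the underside, z up.
- ball1_center (a point): Centre of a steel ball 20 mm across, 30 g (four to six are present), in the cup at the start.
- ball2_center (a point): Centre of a steel ball 20 mm across, 30 g (four to six are present), in the cup at the start.
- ball3_center (a point): Centre of a steel ball 20 mm across, 30 g (four to six are present), in the cup at the start.
- ball4_center (a point): Centre of a steel ball 20 mm across, 30 g (four to six are present), in the cup at the start.
- ball5_center (a point): Centre of a steel ball 20 mm across, 30 g (four to six are present), in the cup at the start.
- ball6_center (a point): Centre of a steel ball 20 mm across, 30 g (four to six are present), in the cup at the start.
- hammer: Bystander: a hammer with a wooden handle, 260 mm long, lying on the bench; origin under its middle.
- seal_ring: Bystander: a black rubber ring, 80 mm across, 8 mm thick; origin at its underside's centre.
- pump_head: Bystander: a green flanged pump head 100 mm across, 84 mm high; origin at its underside's centre.
Not all that is in view belongs to the job. Leave any yellow look-alike of the hub1 alone. Leave any purple look-alike of the cup alone.

How it is judged:
On the way, in this order (a step that is already met when the one before it is completed fails the run):
1. the cup is tipped over the wide end bay (angle between cup's own z axis and vertical above 0.6 rad and horizontal distance between cup_rim and ball_bay below 0.13 m and height (world z) of cup_rim above 0.08 m), for 0.05 s.
2. every hub stands in the narrow bays and every ball lies in the wide end bay (x of hub1 in the frame of basket between -0.04 and 0.04 m and y of hub1 in the frame of basket between -0.165 and 0.04 m and z of hub1 in the frame of basket between -0.002 and 0.01 m and angle between each of hub1, hub2, hub3's own z axis and vertical below 0.15 rad and x of hub2 in the frame of basket between -0.04 and 0.04 m and y of hub2 in the frame of basket between -0.165 and 0.04 m and z of hub2 in the frame of basket between -0.002 and 0.01 m and x of hub3 in the frame of basket between -0.04 and 0.04 m and y of hub3 in the frame of basket between -0.165 and 0.04 m and z of hub3 in the frame of basket between -0.002 and 0.01 m and x of ball1_center in the frame of ball_bay between -0.056 and 0.056 m and y of ball1_center in the frame of ball_bay between -0.061 and 0.061 m and z of ball1_center in the frame of ball_bay between 0 and 0.055 m and x of ball2_center in the frame of ball_bay between -0.056 and 0.056 m and y of ball2_center in the frame of ball_bay between -0.061 and 0.061 m and z of ball2_center in the frame of ball_bay between 0 and 0.055 m and x of ball3_center in the frame of ball_bay between -0.056 and 0.056 m and y of ball3_center in the frame of ball_bay between -0.061 and 0.061 m and z of ball3_center in the frame of ball_bay between 0 and 0.055 m and x of ball4_center in the frame of ball_bay between -0.056 and 0.056 m and y of ball4_center in the frame of ball_bay between -0.061 and 0.061 m and z of ball4_center in the frame of ball_bay between 0 and 0.055 m and x of ball5_center in the frame of ball_bay between -0.056 and 0.056 m and y of ball5_center in the frame of ball_bay between -0.061 and 0.061 m and z of ball5_center in the frame of ball_bay between 0 and 0.055 m and x of ball6_center in the frame of ball_bay between -0.056 and 0.056 m and y of ball6_center in the frame of ball_bay between -0.061 and 0.061 m and z of ball6_center in the frame of ball_bay between 0 and 0.055 m), for 0.2 s.
3. the lever is pressed fully down, past its detent (value of joint lever above 0.6 rad), for 0.3 s.
At the end, for the whole second after the job is handed in: Lever past 0.6 rad and held by its detent; every hub upright (within 0.15 rad) on the floor of a narrow bay; every ball inside the wide bay, below its rim; cup upright on the mat, within 35 mm of its centre; hubs and cup at rest (all of step 2 and value of joint lever above 0.6 rad and horizontal distance between cup and mat below 0.035 m and height (world z) of cup below 0.012 m and angle between cup's own z axis and vertical below 0.1 rad and linear speed of each of hub1, hub2, hub3, cup below 0.03 m/s); the robot touches nothing.
It fails at once if a bystander (hammer, rubber ring or pump head) is moved by more than 30 mm (distance of any of hammer, seal_ring, pump_head from where it was at the start of the episode above 0.03 m).
Of hub1, hub2, hub3 only 2 to 3 are there at a start; the rules pass over those that are not, and their reading is None.
Of ball4, ball5, ball6 only 1 to 3 are there at a start; the rules pass over those that are not, and their reading is None.
At some moment in a run one of hub1, hub2, hub3 may be knocked a few centimetres aside while the robot is not near it.
It also fails if it takes over 208 s, if anything falls off the work surface, if the arm or the gripper's body presses on something with over 40 N, if the wrist force passes 120 N, or if a joint passes its speed limit or range.

## Working session

There is one attempt and no reset: what is moved stays moved. The work goes in short steps, Python scripts to look and compute and a tool call to move; the robot and the scene stay as the last step left them, time stands still between calls to the robot, and variables do not carry over. Pictures are saved under pics/ and viewed, at most 14 in all, crops included, and the job is handed in when it is done.

Besides the shell and the picture viewer there is one more tool, called after "Request:" as a command line: name --pt "numbers of a row" for each row, then --argument value for the rest. send_rows: Moves the arm, as the interface text tells. Its arguments: {"type":"object","properties":{"steps":{"type":"array","items":{"type":"array","items":{"type":"number"}}},"claw":{"type":"number"}},"required":["steps"]}

```bash
mkdir -p pics; ls; python3 - <<'E'
from plant import robot
import cv2,numpy as np
for c in ("scene","top"):
    im,d=robot.get_image(c); cv2.imwrite(f"pics/{c}0.png",im[:,:,::-1]); np.save(f"{c}_d.npy",d); np.save(f"{c}_im.npy",im)
    m=robot.camera_model(c); print(c,{k:np.round(v,4).tolist() if not isinstance(v,str) else v for k,v in m.items()})
s=robot.observe(); print(s); print(robot.grip_depth)
E
```

```text
pics
scene {'mtx': [[417.6622, 0.0, 327.3955], [0.0, 417.6622, 204.223], [0.0, 0.0, 1.0]], 'world_from_camera': [[0.4446, -0.7667, 0.4632, 1.0519], [0.8957, 0.3822, -0.2271, -0.2659], [-0.0029, 0.5159, 0.8567, 1.0427], [0.0, 0.0, 0.0, 1.0]]}
top {'mtx': [[463.9427, 0.0, 322.8809], [0.0, 463.9427, 198.3458], [0.0, 0.0, 1.0]], 'world_from_camera': [[0.0271, 0.9831, -0.1811, 0.3438], [-0.9995, 0.0295, 0.0105, -0.0276], [0.0156, 0.1807, 0.9834, 1.2598], [0.0, 0.0, 0.0, 1.0]]}
{'time': 0.1, 'q': array([-1.14319707,  0.68988731, -0.19452711,  1.56621736,  0.1573101 ,
        0.90251958, -0.21507652]), 'qvel': array([ 0.00064531, -0.00104303,  0.00087037, -0.00428055, -0.00035585,
       -0.00047965, -0.00035304]), 'joint_efforts': array([-2.40528119e-03, -5.40605164e+01, -1.27167329e+00, -1.58988029e+01,
        9.32784722e-03,  4.33747380e-03, -4.70375696e-06]), 'ee_pos': array([0.23963279, 0.57661401, 0.23057846]), 'eef_rot': array([-9.79032148e-05,  1.95576447e-01,  9.80688116e-01, -8.13764150e-04]), 'wrist_force': array([ 0.10042189, -0.26098489, -0.89436259]), 'ft_torque': array([ 0.00950382, -0.0318771 ,  0.06311344]), 'finger_force': 0.0, 'width': 0.08534768863343425}
0.0187
```

View pics/top0.png

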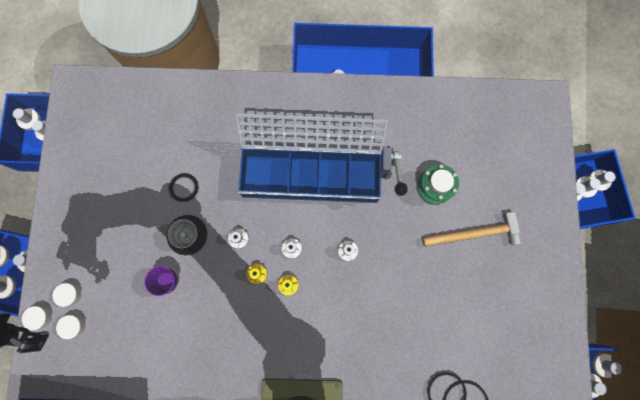

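View pics/scene0.png

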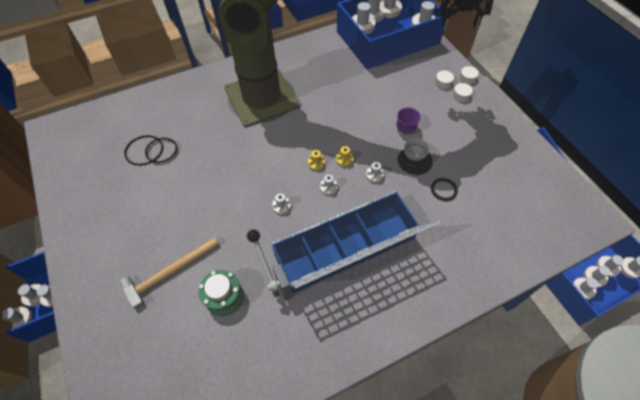

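The top view shows the basket at (310,172) with its wide bay on the left, and the lever knob at (401,189). The cup is on its mat at (187,235), and the purple cup at (161,281) is a look-alike. The white hubs are at (237,238), (291,247) and (348,249). The yellow look-alikes at (257,273) and (288,285) stay put. The ring is at (184,187), the pump head at (440,182) and the hammer at (475,232).

```bash
cat > h.py <<'E'
import numpy as np,cv2
from plant import robot
from scipy.spatial.transform import Rotation as R
def cloud(c,d=None):
    if d is None: im,d=robot.get_image(c)
    else: im=None
    m=robot.camera_model(c); K=m["mtx"]; T=m["world_from_camera"]
    v,u=np.mgrid[0:400,0:640]
    P=np.stack([(u-K[0,2])/K[0,0]*d,-(v-K[1,2])/K[1,1]*d,-d],-1)
    W=P@T[:3,:3].T+T[:3,3]; W[d==0]=np.nan
    return W,im
def ray(c,uv):
    m=robot.camera_model(c); K=m["mtx"]; T=m["world_from_camera"]
    r=np.array([(uv[0]-K[0,2])/K[0,0],-(uv[1]-K[1,2])/K[1,1],-1]); r=T[:3,:3]@r
    return T[:3,3],r/np.linalg.norm(r)
def tri(a,b):
    # two rays -> midpoint, gap
    (p,r),(q,s)=a,b; t=np.linalg.lstsq(np.stack([r,-s],1),q-p,rcond=None)[0]
    x,y=p+t[0]*r,q+t[1]*s; return (x+y)/2,np.linalg.norm(x-y)
def onz(a,z): p,r=a; return p+r*(z-p[2])/r[2]
def pose():
    s=robot.observe(); w,x,y,z=s["eef_rot"]; return s["ee_pos"],R.from_quat([x,y,z,w])
def delta(pos,Rt=None):
    "row units from the present measured pose to pos (world TCP) and rotation Rt"
    p,r=pose(); t=r.inv().apply(np.array(pos)-p)/0.04
    a=np.zeros(3) if Rt is None else np.degrees((r.inv()*Rt).as_rotvec())/6
    return np.round(np.r_[t,a],3).tolist()
def down(yaw):
    "tool down, finger (y) axis at yaw in the world"
    y=np.array([np.cos(yaw),np.sin(yaw),0]);z=np.array([0,0,-1.]);x=np.cross(y,z)
    return R.from_matrix(np.stack([x,y,z],1))
E
python3 - <<'E'
from h import *
W={}
for c in("top","scene"):
    W[c],im=cloud(c)
    for n in("hub1","cup","mat","basket","lever_tip","lever_pivot","ball_bay","bay1","bay2","bay3","cup_rim","pump_head","seal_ring"):
        for o in robot.landmark_of(c,n)[:6]:
            r,k=o["position"]; i,j=int(round(r)),int(round(k))
            print(c,n,round(o["score"],2),np.round([k,r],1),np.round(W[c][min(i,399),min(j,639)],4) )
# hub necks by height
for c in W:
    w=W[c];m=(w[...,2]>.040)&(w[...,2]<.06)&(w[...,0]>.3)&(w[...,0]<.62)
    n,l,s,ce=cv2.connectedComponentsWithStats(m.astype(np.uint8))
    for i in range(1,n):
        if s[i,4]>12: print(c,np.round(ce[i]),s[i,4],np.round(np.nanmean(w[l==i],0),4))
    f=w[380:390,300:310]
    print(c,"bench z",np.nanmedian(w[(abs(w[...,0]-.45)<.05)&(abs(w[...,1]+.0)<.5)&(w[...,2]<.02)],0))
E
```

```text
top hub1 0.79 [295.  246.9] [0.4358 0.0283 0.0522]
top hub1 0.78 [287.8 284.2] [0.341  0.0426 0.0525]
top hub1 0.68 [257.3 275.8] [0.359  0.1229 0.0508]
top hub1 0.65 [349.6 250.5] [ 0.4321 -0.1146  0.0522]
top hub1 0.64 [240.  236.6] [0.4582 0.1731 0.0462]
top cup 0.93 [167.4 283.3] [0.3348 0.3654 0.0049]
top cup 0.87 [184.1 237.7] [0.455  0.3298 0.0064]
top cup 0.2 [359.6 179.3] [ 0.6325 -0.1424  0.0055]
top mat 0.6 [186.3 235.8] [0.4589 0.3201 0.0234]
top basket 0.94 [309.9 177.2] [ 0.6341 -0.0037  0.0047]
top lever_tip 0.57 [400.1 188.1] [ 0.5731 -0.222   0.1807]
top lever_tip 0.41 [183.5 183.1] [ 0.6079  0.3446 -0.0021]
top lever_pivot 0.82 [395.2 155.6] [ 0.6743 -0.2236  0.1011]
top lever_pivot 0.66 [334.2 179.2] [ 0.6298 -0.0703  0.0076]
top ball_bay 0.57 [266.4 175.5] [0.6336 0.1184 0.003 ]
top bay1 0.96 [330.4 177.7] [ 0.6345 -0.0594 -0.0019]
top bay1 0.89 [358. 178.] [ 0.6351 -0.1369  0.0055]
top bay1 0.69 [304.9 178.5] [0.6308 0.0101 0.0046]
top bay1 0.34 [183.3 234.1] [0.4637 0.3274 0.027 ]
top bay2 0.96 [330.4 177.7] [ 0.6345 -0.0594 -0.0019]
top bay2 0.89 [358. 178.] [ 
[... 2592 characters left out ...]
 0.0522]
top [348. 249.] 91 [ 0.4333 -0.1093  0.0519]
top [153. 281.] 214 [0.3389 0.3859 0.0516]
top [254. 273.] 96 [0.3658 0.1307 0.0518]
top [287. 285.] 94 [0.3391 0.046  0.0524]
top bench z [ 0.44643459 -0.00741591  0.00066308]
scene [408. 117.] 214 [0.3398 0.3699 0.0506]
scene [416. 149.] 208 [0.459  0.3227 0.0498]
scene [345. 151.] 70 [0.3716 0.1275 0.0498]
scene [316. 155.] 73 [0.3446 0.0432 0.0497]
scene [376. 167.] 74 [0.4638 0.1814 0.0496]
scene [328. 179.] 78 [0.4409 0.0375 0.0501]
scene [280. 198.] 80 [ 0.4384 -0.113   0.0497]
scene [353. 217.] 410 [0.5828 0.0423 0.0501]
scene [291. 243.] 108 [ 0.5781 -0.1417  0.0503]
scene bench z [ 4.51985770e-01 -7.05968361e-02 -2.76815841e-04]
```

```bash
python3 - <<'E'
from h import *
for c in("top","scene"):
    w,im=cloud(c,np.load(c+"_d.npy"))
    z=w[...,2];x=w[...,0];y=w[...,1]
    m=(z>.069)&(z<.080)&(x>.5)&(x<.73)&(y>-.215)&(y<.21)
    p=w[m][:,:2]; 
    nr=p[p[:,0]<.62]; 
    k=nr[(nr[:,1]>-.17)&(nr[:,1]<.16)]; k=k[abs(k[:,0]-np.median(k[:,0]))<.012]
    f=np.polyfit(k[:,1],k[:,0],1); print(c,"near rim x at y=0",f, len(k),"y ext",np.percentile(p[:,1],[.5,2,50,98,99.5]),"x ext",np.percentile(p[:,0],[1,99]))
    mid=p[(p[:,0]>.60)&(p[:,0]<.66)]; print(" end walls y", np.sort(mid[:,1]).round(4)[[0,1,2,3,-4,-3,-2,-1]] if len(mid)>4 else mid)
    m=(z>.056)&(z<.066)&(x>.59)&(x<.67)&(y>-.18)&(y<.17); p=w[m]
    h=np.histogram(p[:,1],bins=np.arange(-.18,.18,.005)); print(" cross", [(round(b,3),n) for n,b in zip(*h) if n>2])
    m=(y<-.2)&(y>-.26)&(x>.5)&(x<.75)&(z>.05); p=w[m]
    kn=p[(p[:,2]>.135)&(p[:,0]<.61)]; print(" knob",kn.mean(0),kn.max(0),kn.min(0),len(kn))
    q=p[(p[:,2]>.06)&(p[:,2]<.12)&(p[:,0]>.62)]; print(" pivot",q.mean(0),q.min(0),q.max(0))
im=np.load("top_im.npy")[130:310,130:420,::-1]; cv2.imwrite("pics/crop0.png",cv2.resize(im,(783,486),interpolation=cv2.INTER_CUBIC))
E
```

```text
top near rim x at y=0 [0.01124525 0.57078584] 371 y ext [-0.19682878 -0.19039694 -0.01249855  0.18002549  0.18077152] x ext [0.56629876 0.6964666 ]
 end walls y [-0.2099 -0.2089 -0.2066 -0.2046  0.1803  0.1804  0.1804  0.1807]
 cross [(np.float64(-0.11), np.int64(45)), (np.float64(-0.03), np.int64(41)), (np.float64(0.05), np.int64(42))]
 knob [ 0.57724774 -0.2236865   0.17001814] [ 0.60894589 -0.20976626  0.18337648] [ 0.55927272 -0.23832861  0.14206441] 166
 pivot [ 0.66669872 -0.21555583  0.09757016] [ 0.62966826 -0.23902393  0.06022798] [ 0.69732079 -0.20010873  0.11976163]
scene near rim x at y=0 [0.01225049 0.5742772 ] 367 y ext [-0.20898374 -0.19225223 -0.02068157  0.17721127  0.17899815] x ext [0.5685101  0.69924656]
 end walls y [-0.2147 -0.1914 -0.1913 -0.1912  0.178   0.1782  0.1786  0.1797]
 cross [(np.float64(-0.115), np.int64(27)), (np.float64(-0.11), np.int64(25)), (np.float64(-0.035), np.int64(33)), (np.float64(-0.03), np.int64(24)), (np.float64(0.045), np.int64(32)), (np.float64(0.05), np.int64(25))]
 knob [ 0.58658294 -0.22835697  0.16657131] [ 0.60991771 -0.21261297  0.18086912] [ 0.56505804 -0.24355877  0.13878812] 196
 pivot [ 0.67413236 -0.21799752  0.09663806] [ 0.63876708 -0.24214212  0.06047529] [ 0.70083549 -0.20002659  0.11836137]
```

View pics/crop0.png

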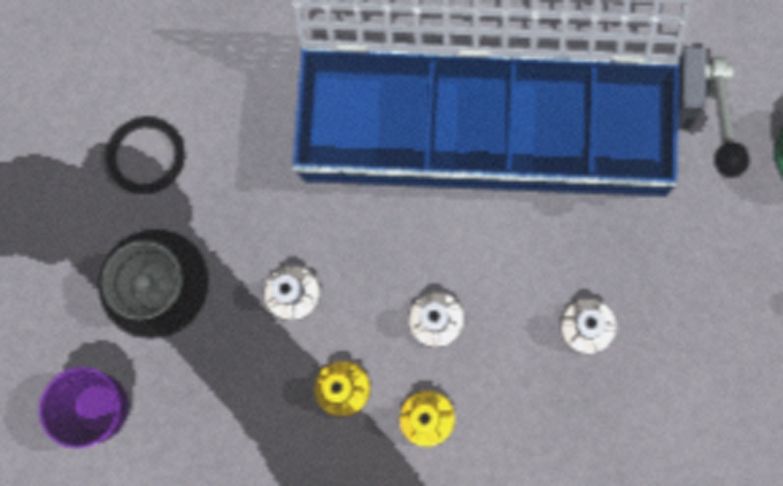

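White hubs at crop (290,290), (435,318) and (590,325) are plain white with an aluminium neck, so they fit; the two yellow ones do not. The steel cup with its dark sleeve at crop (145,282) is on the mat; the purple cup is off it, so it is the look-alike. Next I hover over the cup and measure its rim.

```bash
python3 - <<'E'
from h import *
from scipy.optimize import least_squares
for c in("top","scene"):
    w,im=cloud(c,np.load(c+"_d.npy")); 
    m=(w[...,2]>.057)&(w[...,2]<.070)&(np.hypot(w[...,0]-.46,w[...,1]-.325)<.06); p=w[m]
    s=least_squares(lambda v:np.hypot(p[:,0]-v[0],p[:,1]-v[1])-.037,[.46,.325],loss="soft_l1",f_scale=.003); print(c,len(p),s.x,np.abs(s.fun).mean())
p,r=pose(); print(p,r.as_matrix().round(2))
for yaw in (125,-55): print(yaw,delta([.42,.30,.25],down(np.radians(yaw))))
E
```

```text
top 155 [0.460959   0.31938371] 0.0017632268958165742
scene 118 [0.46502802 0.31709665] 0.0018867937958386728
[0.23976921 0.57719845 0.231319  ] [[-0.92  0.38  0.  ]
 [ 0.38  0.92  0.  ]
 [ 0.    0.   -1.  ]]
125 [-6.82, -4.671, -0.468, 0.001, 0.0, -9.593]
-55 [-6.82, -4.671, -0.468, 0.0, -0.001, 20.407]
```

Request:
send_rows --pt "-0.7 -0.5 -0.5 0 0 -1" --pt "-1.4 -0.9 -0.5 0 0 -2" --pt "-2.1 -1.4 -0.5 0 0 -3" --pt "-2.8 -1.9 -0.5 0 0 -4" --pt "-3.5 -2.4 -0.5 0 0 -5" --pt "-4.2 -2.9 -0.5 0 0 -6" --pt "-4.9 -3.4 -0.5 0 0 -7" --pt "-5.6 -3.8 -0.5 0 0 -8" --pt "-6.3 -4.3 -0.5 0 0 -9" --pt "-6.8 -4.7 -0.5 0 0 -9.6" --pt "-6.8 -4.7 -0.5 0 0 -9.6" --pt "-6.8 -4.7 -0.5 0 0 -9.6" --claw 85

```text
time: 2.5
ee_pos: [0.42, 0.2974, 0.2512]
eef_rot: [-0.0, -0.299, 0.954, -0.0]
wrist_force: [-0.0, 0.6, 0.4]
width: 0.0847
finger_force: 0.0
```

```bash
python3 - <<'E'
from h import *
s=robot.observe(); print(s["q"].round(2),s["time"],s["ee_pos"].round(3))
m=robot.camera_model("wrist"); print({k:np.round(v,4).tolist() if not isinstance(v,str) else v for k,v in m.items()})
im,d=robot.get_image("wrist"); cv2.imwrite("pics/w1.png",im[:,:,::-1]); np.save("w1_d.npy",d)
for n in("cup_rim","cup","mat"): print(n,[(round(o["score"],2),np.round(o["position"])) for o in robot.landmark_of("wrist",n)])
E
```

```text
[-0.37  0.56 -0.53  1.86  0.37  0.83  1.09] 2.5 [0.42  0.297 0.251]
{'mtx': [[309.7069, 0.0, 324.8618], [0.0, 309.7069, 195.1091], [0.0, 0.0, 1.0]], 'world_from_camera': [[-0.5703, -0.7858, -0.2393, 0.359], [0.8214, -0.5457, -0.1658, 0.2557], [-0.0003, -0.2912, 0.9567, 0.3939], [0.0, 0.0, 0.0, 1.0]]}
cup_rim [(0.84, array([215., 320.])), (0.58, array([152., 418.]))]
cup [(0.91, array([148., 407.])), (0.88, array([200., 327.])), (0.48, array([76.,  2.])), (0.37, array([133., 237.]))]
mat []
```

View pics/w1.png

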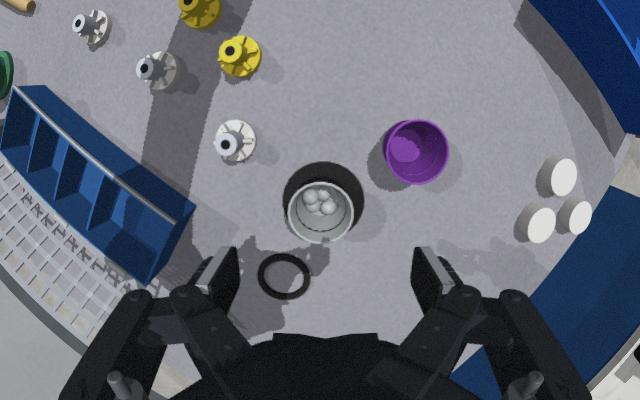

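The wrist view shows the steel cup with its balls at (320,212), standing off-centre on its mat. The purple cup is at (416,152) and the ring at (284,276). I fit the cup's rim from this view.

```bash
cat >> h.py <<'E'
def wcloud():
    m=robot.camera_model("wrist"); im,d=robot.get_image("wrist"); K=m["mtx"];T=m["world_from_camera"]
    v,u=np.mgrid[0:400,0:640]; x=(u-K[0,2])/K[0,0]; y=(v-K[1,2])/K[1,1]; th=np.hypot(x,y)+1e-9
    P=np.stack([x/th*np.tan(th)*d,-y/th*np.tan(th)*d,-d],-1); W=P@T[:3,:3].T+T[:3,3]; W[(d==0)|(th>1.4)]=np.nan
    return W,im
from scipy.optimize import least_squares
def circ(p,c,r): 
    s=least_squares(lambda v:np.hypot(p[:,0]-v[0],p[:,1]-v[1])-r,c,loss="soft_l1",f_scale=.003); return s.x.round(4),np.abs(s.fun).mean().round(4),len(p)
def tilt(yaw,deg):
    "down(yaw) with fingers swung forward by deg about the closing line, forward = yaw-90deg"
    R0=down(yaw); f=np.array([np.sin(yaw),-np.cos(yaw),0]); return R.from_rotvec(np.cross([0,0,-1.],f)*np.radians(deg))*R0
E
python3 - <<'E'
from h import *
w,im=wcloud(); x,y,z=w[...,0],w[...,1],w[...,2]
n=np.hypot(x-.463,y-.318)
for lo,hi in((.061,.068),(.055,.061)):
    p=w[(z>lo)&(z<hi)&(n<.06)]; print(circ(p,[.463,.318],.0375), np.percentile(p[:,2],[5,50,95]))
p=w[(z>.001)&(z<.008)&(n<.08)]; print("mat pts",len(p),p[:,:2].min(0),p[:,:2].max(0))
for h in((.459,.184),(.438,.0395),(.4355,-.111)):
    p=w[(z>.048)&(z<.058)&(np.hypot(x-h[0],y-h[1])<.03)]; 
    if len(p): print("hub",p.mean(0),len(p))
print("bench",np.nanmedian(z[(abs(x-.4)<.1)&(abs(y-.25)<.1)&(z<.02)]))
c=np.array([.463,.318]); yaw=np.radians(125)
f=np.array([np.sin(yaw),-np.cos(yaw),0])
Rt=tilt(yaw,40); print(f,Rt.as_matrix().round(2)); 
E
```

```text
(array([0.4624, 0.3204]), np.float64(0.0017), 581) [0.06176748 0.06378355 0.06505384]
(array([0.4589, 0.3187]), np.float64(0.0019), 278) [0.05553682 0.05816941 0.06080805]
mat pts 2590 [0.38441081 0.23841666] [0.54128731 0.39716023]
hub [0.45864936 0.18631122 0.05198775] 425
hub [0.43674733 0.04300303 0.05184014] 327
hub [ 0.43466788 -0.1073181   0.05163159] 198
bench 0.00018218598986691203
[0.81915204 0.57357644 0.        ] [[-0.63 -0.57  0.53]
 [-0.44  0.82  0.37]
 [-0.64 -0.   -0.77]]
```

```bash
python3 - <<'E'
from h import *
yaw=np.radians(125);Rt=tilt(yaw,40);t=Rt.apply([0,0,1]);c=np.array([.4625,.3200,.037]);T=c+.0187*t
print(T,T-.13*t,delta(T-.13*t,Rt))
E
```

```text
[0.47234631 0.32689446 0.02267497] [0.40389601 0.27896504 0.12226075] [0.603, -0.246, 3.23, 0.018, -6.662, 0.026]
```

Request:
send_rows --pt "0.1 0 0 0 -0.9 0" --pt "0.2 -0.1 0.4 0 -1.8 0" --pt "0.3 -0.1 0.8 0 -2.7 0" --pt "0.4 -0.2 1.2 0 -3.6 0" --pt "0.5 -0.2 1.7 0 -4.5 0" --pt "0.6 -0.25 2.2 0.02 -5.4 0.03" --pt "0.6 -0.25 2.7 0.02 -6.2 0.03" --pt "0.6 -0.25 3.2 0.02 -6.66 0.03" --pt "0.6 -0.25 3.23 0.02 -6.66 0.03" --pt "0.6 -0.25 3.23 0.02 -6.66 0.03"

```text
time: 3.58
ee_pos: [0.4164, 0.2447, 0.1534]
eef_rot: [0.188, -0.292, 0.938, -0.024]
wrist_force: [0.3, -0.4, -1.5]
width: 0.0847
finger_force: 0.0
```

```bash
python3 - <<'E'
from h import *
s=robot.observe(); print(s["q"].round(2))
w,im=wcloud(); x,y,z=w[...,0],w[...,1],w[...,2]; n=np.hypot(x-.463,y-.318)
p=w[(z>.060)&(z<.069)&(n<.06)]; print(circ(p,[.463,.318],.0375))
cv2.imwrite("pics/w2.png",im[:,:,::-1])
yaw=np.radians(125);Rt=tilt(yaw,40);t=Rt.apply([0,0,1]);c=np.array([.4625,.3200,.037]);T=c+.0187*t
print(delta(T,Rt))
E
```

```text
[-0.47  0.64 -0.47  2.39  1.87  0.53 -0.48]
(array([0.4618, 0.3203]), np.float64(0.0018), 937)
[-1.198, 1.405, 3.635, -1.434, -3.397, 0.454]
```

View pics/w2.png

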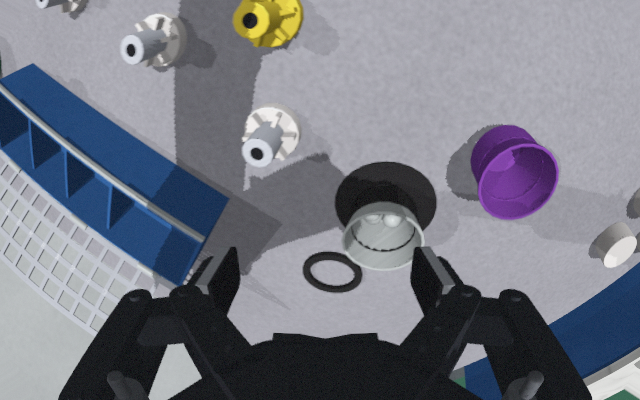

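```bash
python3 - <<'E'
from h import *
yaw=np.radians(125);Rt=tilt(yaw,40);t=Rt.apply([0,0,1]);c=np.array([.4625,.3200,.037]);T=c+.0187*t
print(delta(T-.13*t,Rt))
E
```

```text
[-0.059, 0.956, 0.624, -1.434, -3.397, 0.454]
```

Request:
send_rows --pt "0 0.2 0.1 -0.3 -0.7 0.1" --pt "0 0.4 0.2 -0.6 -1.4 0.2" --pt "-0.03 0.6 0.4 -0.9 -2.1 0.3" --pt "-0.05 0.8 0.5 -1.2 -2.8 0.4" --pt "-0.06 0.96 0.62 -1.43 -3.4 0.45" --pt "-0.06 0.96 0.62 -1.43 -3.4 0.45" --pt "-0.06 0.96 0.62 -1.43 -3.4 0.45" --pt "-0.06 0.96 0.62 -1.43 -3.4 0.45"

```text
time: 4.3
ee_pos: [0.4373, 0.2938, 0.1234]
eef_rot: [0.309, -0.283, 0.903, 0.092]
wrist_force: [-0.4, -1.2, -0.4]
width: 0.085
finger_force: 0.0
```

```bash
python3 - <<'E'
from h import *
yaw=np.radians(125);Rt=tilt(yaw,40);t=Rt.apply([0,0,1]);c=np.array([.4625,.3200,.037]);T=c+.0187*t
s=robot.observe();print(s["q"].round(2),delta(T-.13*t,Rt)); print(delta(T,Rt))
E
```

```text
[-0.05  1.26 -1.47  2.56  2.07  1.56 -0.5 ] [0.727, 0.17, -0.526, -0.1, -0.4, 0.004]
[0.591, 0.204, 2.72, -0.1, -0.4, 0.004]
```

The radial lean runs into the elbow and shoulder limits, so I will lean tangentially instead, with the wrist to the side. First I go back up to a tool-down hover.

```bash
python3 - <<'E'
from h import *
print(delta([.47,.28,.25],down(np.radians(80))))
E
```

```text
[-2.305, -0.775, -2.212, 2.366, 5.973, 7.192]
```

Request:
send_rows --pt "-0.6 -0.2 -0.6 0.2 0.6 0.7" --pt "-1.2 -0.4 -1.2 0.5 1.2 1.4" --pt "-1.8 -0.6 -1.7 0.7 1.8 2.1" --pt "-2.3 -0.8 -2.2 1 2.4 2.9" --pt "-2.3 -0.8 -2.2 1.2 3 3.6" --pt "-2.3 -0.8 -2.2 1.4 3.6 4.3" --pt "-2.3 -0.8 -2.2 1.7 4.2 5" --pt "-2.3 -0.8 -2.2 1.9 4.8 5.8" --pt "-2.3 -0.8 -2.2 2.15 5.4 6.5" --pt "-2.3 -0.8 -2.2 2.37 5.97 7.19" --pt "-2.3 -0.8 -2.2 2.37 5.97 7.19" --pt "-2.3 -0.8 -2.2 2.37 5.97 7.19"

```text
time: 5.3
ee_pos: [0.4692, 0.2847, 0.2566]
eef_rot: [0.004, 0.083, 0.997, 0.007]
wrist_force: [0.4, -0.7, 0.7]
width: 0.085
finger_force: 0.0
```

```bash
python3 - <<'E'
from h import *
print(robot.observe()["q"].round(2))
print(delta([.47,.28,.25],down(np.radians(80))))
print(delta([.48,.27,.25],down(np.radians(35))))
E
```

```text
[ 0.06  0.88 -1.36  1.75  0.91  1.27 -0.12]
[-0.038, -0.116, 0.163, 0.148, 0.061, 0.078]
[-0.326, -0.321, 0.162, 0.165, 0.0, 7.578]
```

Request:
send_rows --pt "0 0 0.1 0 0 0.8" --pt "-0.1 -0.1 0.1 0 0 1.6" --pt "-0.2 -0.2 0.1 0.1 0 2.4" --pt "-0.3 -0.3 0.1 0.1 0 3.2" --pt "-0.3 -0.3 0.15 0.15 0 4" --pt "-0.3 -0.3 0.15 0.15 0 4.8" --pt "-0.3 -0.3 0.15 0.15 0 5.6" --pt "-0.3 -0.3 0.15 0.15 0 6.4" --pt "-0.3 -0.3 0.16 0.16 0 7.2" --pt "-0.33 -0.32 0.16 0.16 0 7.58" --pt "-0.33 -0.32 0.16 0.16 0 7.58" --pt "-0.33 -0.32 0.16 0.16 0 7.58"

```text
time: 6.3
ee_pos: [0.4796, 0.2686, 0.2498]
eef_rot: [0.001, 0.461, 0.887, -0.001]
wrist_force: [-0.2, 0.4, 0.2]
width: 0.0849
finger_force: 0.0
```

```bash
python3 - <<'E'
from h import *
yaw=np.radians(35);Rt=tilt(yaw,-40);t=Rt.apply([0,0,1]);c=np.array([.4622,.3202,.037]);T=c+.0187*t
print(robot.observe()["q"].round(2),t,T,T-.13*t,delta(T-.13*t,Rt))
E
```

```text
[ 0.03  0.8  -1.17  1.75  0.81  1.16 -0.78] [-0.36868783  0.52654078 -0.76604444] [0.45530554 0.33004631 0.02267497] [0.50323496 0.26159601 0.12226075] [-0.477, 0.387, 3.188, -0.012, 6.682, 0.008]
```

Request:
send_rows --pt "0 0.1 0.2 0 0.7 0" --pt "-0.1 0.2 0.5 0 1.4 0" --pt "-0.2 0.3 0.9 0 2.1 0" --pt "-0.3 0.4 1.3 0 2.8 0" --pt "-0.4 0.4 1.7 0 3.5 0" --pt "-0.45 0.4 2 0 4.2 0" --pt "-0.48 0.39 2.4 0 4.9 0" --pt "-0.48 0.39 2.8 0 5.6 0" --pt "-0.48 0.39 3.1 0 6.3 0" --pt "-0.48 0.39 3.19 0 6.68 0" --pt "-0.48 0.39 3.19 0 6.68 0" --pt "-0.48 0.39 3.19 0 6.68 0"

```text
time: 7.3
ee_pos: [0.504, 0.2612, 0.1216]
eef_rot: [-0.304, 0.435, 0.833, 0.158]
wrist_force: [0.0, 0.7, 0.2]
width: 0.0849
finger_force: 0.0
```

```bash
python3 - <<'E'
from h import *
yaw=np.radians(35);Rt=tilt(yaw,-40);t=Rt.apply([0,0,1]);c=np.array([.4622,.3202,.037]);T=c+.0187*t
print(robot.observe()["q"].round(2),delta(T-.13*t,Rt),delta(T-.05*t,Rt),delta(T,Rt))
w,im=wcloud(); x,y,z=w[...,0],w[...,1],w[...,2]; n=np.hypot(x-.463,y-.318)
p=w[(z>.060)&(z<.069)&(n<.06)]; print(circ(p,[.463,.318],.0375))
cv2.imwrite("pics/w3.png",im[:,:,::-1])
E
```

```text
[ 0.38  1.33 -1.35  1.63  0.66  1.02 -0.32] [0.025, -0.01, 0.0, 0.011, -0.01, -0.032] [0.023, -0.013, 2.0, 0.011, -0.01, -0.032] [0.021, -0.014, 3.25, 0.011, -0.01, -0.032]
(array([0.4634, 0.3199]), np.float64(0.0019), 1365)
```

View pics/w3.png

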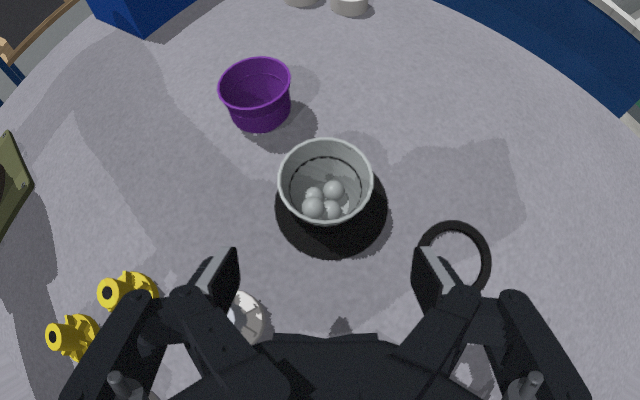

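Pregrasp reached. The cup is centred between the fingers at (325,185) with four balls visible. I advance along the tool.

Request:
send_rows --pt "0.02 0 0.4 0 0 0" --pt "0.02 0 0.8 0 0 0" --pt "0.02 0 1.2 0 0 0" --pt "0.02 0 1.6 0 0 0" --pt "0.02 0 2 0 0 0" --pt "0.02 0 2.3 0 0 0" --pt "0.02 0 2.6 0 0 0" --pt "0.02 0 2.9 0 0 0" --pt "0.02 0 3.1 0 0 0" --pt "0.02 0 3.25 0 0 0" --pt "0.02 0 3.25 0 0 0"

```text
time: 8.27
ee_pos: [0.455, 0.3304, 0.0218]
eef_rot: [-0.304, 0.435, 0.833, 0.157]
wrist_force: [-0.2, -0.6, 0.1]
width: 0.0853
finger_force: 0.0
```

Request:
send_rows --pt "0 0 0 0 0 0" --pt "0 0 0 0 0 0" --pt "0 0 0 0 0 0" --pt "0 0 0 0 0 0" --pt "0 0 0 0 0 0" --pt "0 0 0 0 0 0" --pt "0 0 0 0 0 0" --pt "0 0 0 0 0 0" --claw 55

```text
time: 8.93
ee_pos: [0.4566, 0.3301, 0.0236]
eef_rot: [-0.303, 0.436, 0.832, 0.158]
wrist_force: [-0.6, -3.3, 7.0]
width: 0.0696
finger_force: 63.7
```

```bash
python3 - <<'E'
from h import *
yaw=np.radians(35);Rt=tilt(yaw,-40);p,r=pose()
print(robot.observe()["q"].round(2),delta(p+[0,0,.13],Rt))
E
```

```text
[ 0.25  1.43 -1.22  1.73  0.81  0.77 -0.45] [2.091, -0.003, -2.488, 0.021, -0.006, -0.037]
```

The grasp holds at 69.6 mm, 64 N. I lift straight up.

Request:
send_rows --pt "0.2 0 -0.25 0 0 0" --pt "0.4 0 -0.5 0 0 0" --pt "0.7 0 -0.8 0 0 0" --pt "0.9 0 -1.1 0 0 0" --pt "1.2 0 -1.4 0 0 0" --pt "1.4 0 -1.7 0 0 0" --pt "1.7 0 -2 0 0 0" --pt "1.9 0 -2.25 0 0 0" --pt "2.1 0 -2.5 0 0 0" --pt "2.1 0 -2.5 0 0 0"

```text
time: 9.77
ee_pos: [0.457, 0.3314, 0.1567]
eef_rot: [-0.303, 0.435, 0.833, 0.16]
wrist_force: [-0.8, 0.7, -1.8]
width: 0.0693
finger_force: 65.4
```

```bash
cat >> h.py <<'E'
def pourpose(az,lean,rim):
    "TCP pose with the cup's lean (deg, 0 upright) towards azimuth az, mouth centre at rim; grip leans 40 deg"
    Rt=tilt(np.radians(az-90),-40+lean); Rt=R.from_rotvec([0,0,0])*Rt
    f=np.array([np.cos(np.radians(az)),np.sin(np.radians(az)),0]); l=np.radians(lean)
    cz=f*np.sin(l)+np.array([0,0,1])*np.cos(l)
    g=np.array(rim)-.027*cz; return g+.0187*Rt.apply([0,0,1]),Rt
E
python3 - <<'E'
from h import *
p,r=pose(); print(robot.observe()["q"].round(2),r.as_matrix().round(2))
# check sign of lean: f must be az 125 for tilt(35,-40); leaning to f turns tool z away from f
for az,l in((125,0),(125,30)): q,Rt=pourpose(az,l,[.4625,.320,.194]); print(q,Rt.apply([0,0,1]).round(2))
for az in (125,100):
    print(az,delta(*pourpose(az,0,[.632,.113,.175])))
E
```

```text
[ 0.28  1.26 -1.36  1.73  0.66  0.9  -0.48] [[-0.44  0.82 -0.37]
 [ 0.63  0.57  0.53]
 [ 0.64  0.   -0.77]]
[0.45560554 0.32984631 0.15267497] [-0.37  0.53 -0.77]
[0.46838075 0.31160142 0.15220141] [-0.1   0.14 -0.98]
125 [-5.484, 0.476, -3.857, 0.041, -0.009, -0.013]
100 [-5.505, 0.603, -3.875, -2.639, -0.013, 3.177]
```

Request:
send_rows --pt "-0.4 0.05 -0.3 0 0 0" --pt "-0.9 0.1 -0.7 -0.2 0 0.3" --pt "-1.5 0.2 -1.1 -0.5 0 0.6" --pt "-2.1 0.25 -1.5 -0.8 0 1" --pt "-2.7 0.3 -1.9 -1.1 0 1.3" --pt "-3.3 0.35 -2.3 -1.4 0 1.7" --pt "-3.9 0.4 -2.7 -1.7 0 2" --pt "-4.5 0.5 -3.1 -2 0 2.4" --pt "-5 0.55 -3.5 -2.3 0 2.8" --pt "-5.5 0.6 -3.87 -2.64 0 3.18" --pt "-5.5 0.6 -3.87 -2.64 0 3.18" --pt "-5.5 0.6 -3.87 -2.64 0 3.18"

```text
time: 10.77
ee_pos: [0.6296, 0.1218, 0.1292]
eef_rot: [-0.262, 0.606, 0.718, 0.218]
wrist_force: [-0.9, 0.4, -1.7]
width: 0.0695
finger_force: 65.7
```

```bash
python3 - <<'E'
from h import *
print(robot.observe()["q"].round(2),robot.observe()["width"],delta(*pourpose(100,0,[.632,.113,.175])))
for l in (20,40,55,70,85,95): print(l,delta(*pourpose(100,l,[.630,.10+l*.0001,.160])))
E
```

```text
[ 0.61  1.32 -1.31  1.5   0.63  0.99 -0.38] 0.06954659987348168 [0.128, 0.021, -0.039, -0.014, 0.018, -0.061]
20 [-0.625, -0.072, -0.126, -0.025, -3.315, -0.058]
40 [-0.809, -0.062, -0.396, -0.035, -6.649, -0.053]
55 [-0.871, -0.056, -0.638, -0.042, -9.149, -0.049]
70 [-0.861, -0.049, -0.894, -0.049, -11.649, -0.044]
85 [-0.779, -0.044, -1.146, -0.056, -14.149, -0.039]
95 [-0.684, -0.04, -1.302, -0.061, -15.815, -0.034]
```

Request:
send_rows --pt "-0.2 0 0 0 -0.8 0" --pt "-0.4 0 0 0 -1.7 0" --pt "-0.6 -0.05 -0.1 0 -2.5 0" --pt "-0.62 -0.07 -0.13 0 -3.3 0" --pt "-0.7 -0.07 -0.2 0 -4.2 0" --pt "-0.75 -0.07 -0.3 0 -5 0" --pt "-0.78 -0.06 -0.33 0 -5.8 0" --pt "-0.81 -0.06 -0.4 0 -6.65 0" --pt "-0.84 -0.06 -0.5 0 -7.5 0" --pt "-0.87 -0.06 -0.6 0 -8.3 0" --pt "-0.87 -0.06 -0.64 0 -9.1 0" --pt "-0.87 -0.06 -0.64 0 -9.15 0"

```text
time: 11.77
ee_pos: [0.6316, 0.0884, 0.1278]
eef_rot: [0.097, 0.633, 0.763, -0.084]
wrist_force: [-0.2, 2.6, -2.6]
width: 0.0697
finger_force: 65.6
```

```bash
python3 - <<'E'
from h import *
print(robot.observe()["q"].round(2),robot.observe()["width"],delta(*pourpose(100,55,[.630,.1055,.160])))
for l in (70,85,97): print(l,delta(*pourpose(100,l,[.630,.10,.150])))
E
```

```text
[ 0.07  0.97 -0.83  1.59  1.01  1.17 -0.94] 0.06967540850858571 [-0.23, 0.033, 0.095, -0.02, -0.038, 0.11]
70 [-0.537, 0.006, 0.225, -0.005, -2.538, 0.112]
85 [-0.73, 0.003, 0.021, 0.009, -5.038, 0.113]
97 [-0.842, 0.002, -0.174, 0.021, -7.038, 0.112]
```

Request:
send_rows --pt "-0.2 0 0.1 0 -0.7 0" --pt "-0.4 0 0.2 0 -1.4 0.1" --pt "-0.5 0 0.2 0 -2 0.1" --pt "-0.54 0 0.2 0 -2.6 0.1" --pt "-0.6 0 0.15 0 -3.3 0.1" --pt "-0.65 0 0.1 0 -4 0.1" --pt "-0.7 0 0.05 0 -4.6 0.1" --pt "-0.73 0 0.02 0 -5.1 0.1" --pt "-0.78 0 -0.06 0 -5.8 0.1" --pt "-0.84 0 -0.15 0 -6.5 0.1" --pt "-0.84 0 -0.17 0 -7 0.1" --pt "-0.84 0 -0.17 0 -7 0.1"

```text
time: 12.77
ee_pos: [0.6374, 0.0533, 0.1393]
eef_rot: [0.362, 0.566, 0.673, -0.308]
wrist_force: [-0.9, -0.4, -1.6]
width: 0.0694
finger_force: 65.2
```

```bash
python3 - <<'E'
from h import *
s=robot.observe();print(s["q"].round(2),delta(*pourpose(100,97,[.630,.10,.150])))
for l in (110,): print(l,delta(*pourpose(100,l,[.630,.10,.150])))
for c in("top","scene"):
    w,im=cloud(c); cv2.imwrite(f"pics/{c}1.png",im[:,:,::-1])
    print(c,[(round(o["score"],2),np.round(o["bbox"]).tolist()) for o in robot.look_for(c,"ball1_center")])
a=cv2.resize(cv2.imread("pics/scene1.png")[150:310,240:480],(720,480)); cv2.imwrite("pics/c1.png",a)
E
```

```text
[-0.33  1.11 -0.49  1.51  1.2   1.6  -1.19] [-0.014, 0.019, -0.152, -0.062, -0.041, 0.012]
110 [-0.224, 0.018, -0.275, -0.06, -2.208, 0.019]
top [(0.69, [282.0, 164.0, 26.0, 23.0])]
scene [(0.36, [284.0, 206.0, 22.0, 21.0])]
```

View pics/c1.png

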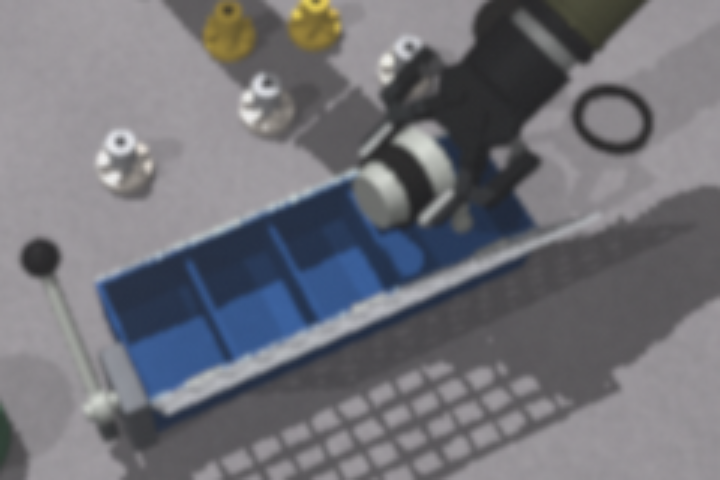

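The cup at (400,185) lies tipped past level over the wide bay, with a ball visible at (460,215). I tip it further and dwell.

Request:
send_rows --pt "-0.1 0 -0.1 0 -0.7 0" --pt "-0.15 0 -0.2 0 -1.4 0" --pt "-0.22 0 -0.27 0 -2.2 0" --pt "-0.22 0 -0.27 0 -2.2 0" --pt "-0.22 0 -0.27 0 -2.2 0" --pt "-0.22 0 -0.27 0 -2.2 0" --pt "-0.22 0 -0.27 0 -2.2 0" --pt "-0.22 0 -0.27 0 -2.2 0"

```text
time: 13.63
ee_pos: [0.639, 0.0539, 0.157]
eef_rot: [0.439, 0.53, 0.624, -0.37]
wrist_force: [-0.4, -0.7, -1.1]
width: 0.0698
finger_force: 65.4
```

```bash
python3 - <<'E'
from h import *
print(delta(*pourpose(100,40,[.630,.115,.17])));print(delta(*pourpose(100,75,[.630,.115,.165])))
E
```

```text
[0.998, 0.03, -0.819, -0.03, 11.682, -0.104]
[0.549, 0.036, -0.464, -0.057, 5.849, -0.086]
```

Request:
send_rows --pt "0.1 0 -0.1 0 1 0" --pt "0.2 0 -0.2 0 2 0" --pt "0.3 0 -0.3 0 3 0" --pt "0.4 0 -0.4 0 4 -0.1" --pt "0.5 0 -0.45 0 5 -0.1" --pt "0.57 0 -0.5 0 6 -0.1" --pt "0.65 0 -0.55 0 7 -0.1" --pt "0.75 0 -0.6 0 8 -0.1" --pt "0.82 0 -0.7 0 9 -0.1" --pt "0.9 0 -0.75 0 10 -0.1" --pt "1 0 -0.8 0 11 -0.1" --pt "1 0 -0.8 0 11.7 -0.1"

```text
time: 14.63
ee_pos: [0.6321, 0.0953, 0.1302]
eef_rot: [-0.002, 0.644, 0.765, 0.0]
wrist_force: [-0.9, -0.5, -1.5]
width: 0.0695
finger_force: 65.4
```

```bash
python3 - <<'E'
from h import *
print(robot.observe()["q"].round(2),delta(*pourpose(100,0,[.632,.125,.19])));print(delta(*pourpose(125,0,[.4622,.3202,.19])))
E
```

```text
[ 0.25  1.   -0.95  1.58  0.9   1.05 -0.79] [1.034, 0.121, -0.458, -0.007, 6.641, -0.037]
[6.537, -3.358, -0.436, 1.453, 6.527, -4.029]
```

Request:
send_rows --pt "0.4 -0.1 -0.3 0.1 0.7 -0.4" --pt "0.9 -0.4 -0.4 0.25 1.3 -0.8" --pt "1.5 -0.7 -0.45 0.4 2 -1.2" --pt "2.1 -1.0 -0.45 0.5 2.6 -1.6" --pt "2.7 -1.4 -0.45 0.65 3.3 -2" --pt "3.4 -1.7 -0.45 0.8 3.9 -2.4" --pt "4.1 -2.1 -0.45 0.9 4.6 -2.8" --pt "4.8 -2.4 -0.45 1.05 5.2 -3.2" --pt "5.4 -2.8 -0.45 1.2 5.9 -3.6" --pt "6.0 -3.1 -0.44 1.3 6.4 -3.9" --pt "6.54 -3.36 -0.44 1.45 6.53 -4.03" --pt "6.54 -3.36 -0.44 1.45 6.53 -4.03"

```text
time: 15.63
ee_pos: [0.4507, 0.3337, 0.1473]
eef_rot: [-0.305, 0.431, 0.835, 0.155]
wrist_force: [-0.1, 0.1, 0.1]
width: 0.0694
finger_force: 65.5
```

```bash
python3 - <<'E'
from h import *
w,im=wcloud(); cv2.imwrite("pics/w4.png",im[:,:,::-1])
x,y,z=w[...,0],w[...,1],w[...,2]; 
Wt,im=cloud("top"); cv2.imwrite("pics/top2.png",im[:,:,::-1]); Ws,im=cloud("scene"); cv2.imwrite("pics/scene2.png",im[:,:,::-1])
a=cv2.imread("pics/top2.png")[130:260,150:400]; cv2.imwrite("pics/c2.png",cv2.resize(a,(800,416),interpolation=cv2.INTER_CUBIC))
p,r=pose(); print(robot.observe()["q"].round(2),delta(*pourpose(125,0,[.4622,.3202,.19])))
# mat circle from this view: black pixels on plane z~.004
for n,W,I in (("w",w,cv2.imread("pics/w4.png")),("t",Wt,cv2.imread("pics/top2.png")),("s",Ws,cv2.imread("pics/scene2.png"))):
    m=(I.max(2)<45)&(W[...,2]<.012)&(np.hypot(W[...,0]-.46,W[...,1]-.32)<.085); k=W[m]
    if len(k)>30: print(n,len(k),cv2.minEnclosingCircle((k[:,:2]*1000).astype(np.float32)),k[:,:2].min(0),k[:,:2].max(0))
E
```

```text
[ 0.27  1.26 -1.34  1.74  0.65  0.88 -0.47] [-0.004, -0.004, -0.05, -0.029, 0.033, 0.003]
t 200 ((463.96240234375, 318.9007568359375), 50.463138580322266) [0.41736259 0.27424047] [0.50815472 0.34933514]
s 137 ((470.5323791503906, 322.6645202636719), 48.83920669555664) [0.42677154 0.28537412] [0.51864894 0.36619019]
```

View pics/c2.png

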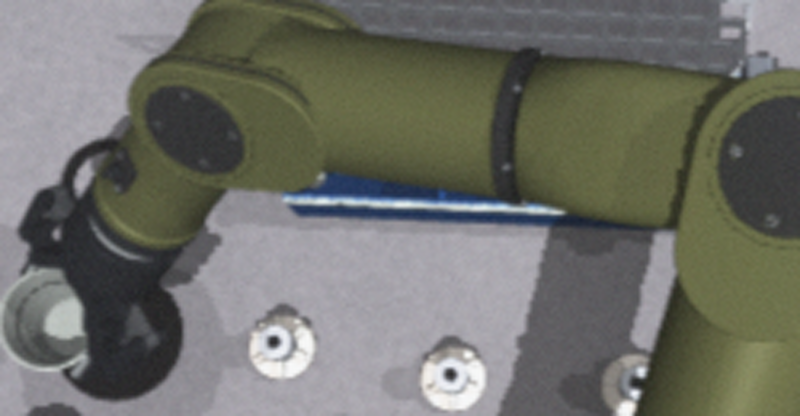

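View pics/w4.png

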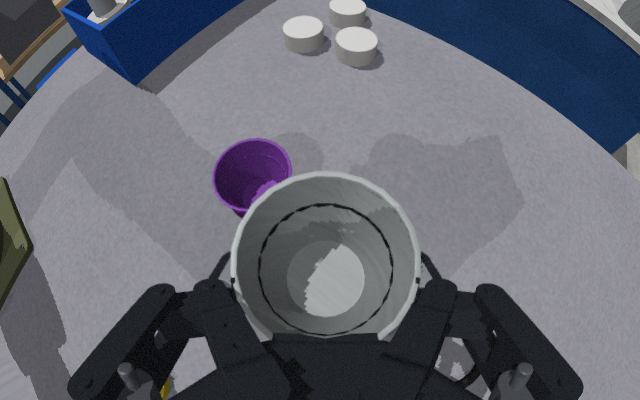

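The wrist view shows the cup empty: bare floor at (320,280). I set it back down where it was gripped.

```bash
python3 - <<'E'
from h import *
Rt=R.from_quat([.436,.832,.158,-.303])
for z in(.06,.0245): print(delta([.4566,.3301,z],Rt))
E
```

```text
[-1.437, 0.028, 1.642, -0.05, 0.031, 0.047]
[-2.005, 0.03, 2.324, -0.05, 0.031, 0.047]
```

Request:
send_rows --pt "-0.3 0 0.4 0 0 0" --pt "-0.6 0.03 0.8 -0.05 0.03 0.05" --pt "-1 0.03 1.2 -0.05 0.03 0.05" --pt "-1.44 0.03 1.64 -0.05 0.03 0.05" --pt "-1.6 0.03 1.85 -0.05 0.03 0.05" --pt "-1.75 0.03 2.03 -0.05 0.03 0.05" --pt "-1.85 0.03 2.15 -0.05 0.03 0.05" --pt "-1.95 0.03 2.26 -0.05 0.03 0.05" --pt "-2.01 0.03 2.32 -0.05 0.03 0.05" --pt "-2.01 0.03 2.32 -0.05 0.03 0.05" --pt "-2.01 0.03 2.32 -0.05 0.03 0.05"

```text
time: 16.7
ee_pos: [0.456, 0.3314, 0.0254]
eef_rot: [-0.304, 0.436, 0.832, 0.159]
wrist_force: [1.1, 0.0, -0.3]
width: 0.0692
finger_force: 65.5
```

Request:
send_rows --pt "-0.02 0 0.02 0 0 0" --pt "-0.04 0 0.04 0 0 0" --pt "-0.04 0 0.04 0 0 0"

```text
time: 16.95
ee_pos: [0.4561, 0.3314, 0.0236]
eef_rot: [-0.304, 0.436, 0.832, 0.159]
wrist_force: [0.5, -2.2, 4.3]
width: 0.0694
finger_force: 65.3
```

Contact. I open the fingers and retreat along the tool.

Request:
send_rows --pt "-0.04 0 0.04 0 0 0" --pt "-0.04 0 0.04 0 0 0" --pt "-0.04 0 0.04 0 0 0" --pt "-0.04 0 0.04 0 0 0" --pt "-0.04 0 0.04 0 0 0" --pt "-0.04 0 0.04 0 0 0" --claw 85

```text
time: 17.45
ee_pos: [0.4559, 0.3309, 0.0202]
eef_rot: [-0.304, 0.436, 0.832, 0.158]
wrist_force: [-0.3, 0.6, 0.3]
width: 0.0849
finger_force: 0.0
```

Request:
send_rows --pt "0 0 -0.2 0 0 0" --pt "0 0 -0.5 0 0 0" --pt "0 0 -0.9 0 0 0" --pt "0 0 -1.4 0 0 0" --pt "0 0 -1.9 0 0 0" --pt "0 0 -2.4 0 0 0" --pt "0 0 -3 0 0 0" --pt "0 0 -3.6 0 0 0" --pt "0 0 -3.6 0 0 0"

```text
time: 18.2
ee_pos: [0.5136, 0.2532, 0.1349]
eef_rot: [-0.302, 0.438, 0.831, 0.162]
wrist_force: [0.9, -0.2, 1.0]
width: 0.0847
finger_force: 0.0
```

```bash
python3 - <<'E'
from h import *
w,im=wcloud(); x,y,z=w[...,0],w[...,1],w[...,2]
p=w[(z>.060)&(z<.069)&(np.hypot(x-.463,y-.318)<.06)]; print(circ(p,[.463,.318],.0375),np.percentile(p[:,2],[5,50,95]))
print(robot.observe()["q"].round(2),robot.observe()["time"])
print(delta([.50,.20,.25],down(0)), delta([.50,.20,.25],down(np.radians(10))))
E
```

```text
(array([0.4634, 0.3216]), np.float64(0.0018), 1199) [0.06055069 0.063588   0.06491406]
[ 0.39  1.31 -1.35  1.62  0.63  1.04 -0.3 ] 18.25
[1.165, -0.996, -2.847, -1.984, -6.48, 5.518] [1.165, -0.996, -2.847, -1.401, -6.58, 3.922]
```

```bash
python3 - <<'E'
from h import *
print(delta([.4595,.185,.16],down(0)))
E
```

```text
[-0.08, -2.049, -0.957, -1.984, -6.48, 5.518]
```

Request:
send_rows --pt "0.1 -0.1 -0.5 -0.2 -0.6 0.5" --pt "0.1 -0.2 -0.8 -0.4 -1.2 1" --pt "0.1 -0.4 -1 -0.6 -1.8 1.5" --pt "0.1 -0.6 -1.1 -0.8 -2.4 2" --pt "0 -0.8 -1.1 -1 -3.1 2.6" --pt "0 -1 -1.1 -1.2 -3.7 3.2" --pt "0 -1.3 -1.1 -1.4 -4.4 3.7" --pt "0 -1.5 -1.1 -1.5 -5 4.3" --pt "-0.05 -1.8 -1 -1.7 -5.6 4.8" --pt "-0.08 -2.05 -0.96 -1.98 -6.48 5.52" --pt "-0.08 -2.05 -0.96 -1.98 -6.48 5.52" --pt "-0.08 -2.05 -0.96 -1.98 -6.48 5.52" --claw 65

```text
time: 19.25
ee_pos: [0.4559, 0.1872, 0.1581]
eef_rot: [-0.001, 0.703, 0.711, -0.002]
wrist_force: [-0.1, -1.2, -0.4]
width: 0.0648
finger_force: 0.0
```

```bash
cat >> h.py <<'E'
HUBS=((.459,.185),(.437,.041),(.435,-.109))
def hubs(w):
    "neck tops (z .047-.057) anywhere near x .3-.56; circle-free centroid of the top face"
    x,y,z=w[...,0],w[...,1],w[...,2]
    m=((z>.0475)&(z<.056)&(x>.3)&(x<.56)&(y<.26)&(y>-.3)).astype(np.uint8)
    n,l,s,c=cv2.connectedComponentsWithStats(m)
    return [((w[l==i].min(0)+w[l==i].max(0))/2).round(4).tolist()+[int(s[i,4])] for i in range(1,n) if s[i,4]>40]
E
python3 - <<'E'
from h import *
w,im=wcloud(); print(hubs(w)); print(robot.observe()["q"].round(2)); print(hubs(cloud("top")[0]))
cv2.imwrite("pics/w5.png",im[:,:,::-1])
print(delta([.4595,.185,.027],down(0)))
E
```

```text
[[0.4594, 0.1868, 0.0511, 804], [0.3666, 0.1333, 0.0507, 410], [0.4373, 0.0432, 0.0508, 437]]
[ 0.03  0.77 -0.86  2.01  0.85  0.78 -1.34]
[[0.3664, 0.1313, 0.0517, 82]]
[0.003, 0.068, 3.26, -0.053, 0.012, 0.049]
```

Request:
send_rows --pt "0.04 0.07 0.5 -0.05 0 0.05" --pt "0.04 0.07 1.1 -0.05 0 0.05" --pt "0.04 0.07 1.7 -0.05 0 0.05" --pt "0.04 0.07 2.3 -0.05 0 0.05" --pt "0.04 0.07 2.7 -0.05 0 0.05" --pt "0.04 0.07 3 -0.05 0 0.05" --pt "0.04 0.07 3.2 -0.05 0 0.05" --pt "0.04 0.07 3.26 -0.05 0 0.05" --pt "0.04 0.07 3.26 -0.05 0 0.05"

```text
time: 20.1
ee_pos: [0.4596, 0.1857, 0.0262]
eef_rot: [0.0, 0.708, 0.706, -0.001]
wrist_force: [-0.8, -0.3, 0.1]
width: 0.0653
finger_force: 0.0
```

Request:
send_rows --pt "0 0 0 0 0 0" --pt "0 0 0 0 0 0" --pt "0 0 0 0 0 0" --pt "0 0 0 0 0 0" --pt "0 0 0 0 0 0" --pt "0 0 0 0 0 0" --pt "0 0 0 0 0 0" --pt "0 0 -0.3 0 0 0" --pt "0 0 -1 0 0 0" --pt "0 0 -2 0 0 0" --pt "0 0 -3 0 0 0" --pt "0 0 -3.2 0 0 0" --claw 15

```text
time: 21.1
ee_pos: [0.461, 0.1897, 0.1605]
eef_rot: [0.002, 0.707, 0.707, 0.004]
wrist_force: [-0.0, 0.6, -0.4]
width: 0.0263
finger_force: 59.2
```

```bash
python3 - <<'E'
from h import *
s=robot.observe(); print(s["q"].round(2),s["ee_pos"].round(4),s["width"])
b=down(-.0117)
print("above bay3",delta([.631,.010,.16],b))
E
```

```text
[ 0.02  0.76 -0.85  2.    0.84  0.77 -1.34] [0.461  0.1897 0.1605] 0.026274004637172575
above bay3 [-4.493, 4.249, 0.031, 0.071, -0.03, 0.113]
```

Request:
send_rows --pt "-0.5 0.5 0 0 0 0" --pt "-1.1 1.1 0 0 0 0" --pt "-1.7 1.6 0 0 0 0.1" --pt "-2.3 2.2 0 0 0 0.1" --pt "-2.9 2.8 0 0.07 0 0.1" --pt "-3.5 3.3 0 0.07 0 0.1" --pt "-4 3.8 0 0.07 0 0.1" --pt "-4.3 4.1 0.03 0.07 -0.03 0.11" --pt "-4.49 4.25 0.03 0.07 -0.03 0.11" --pt "-4.49 4.25 0.03 0.07 -0.03 0.11" --pt "-4.49 4.25 0.03 0.07 -0.03 0.11"

```text
time: 22.02
ee_pos: [0.6282, 0.0083, 0.1542]
eef_rot: [-0.001, 0.711, 0.703, -0.004]
wrist_force: [0.1, 1.1, -1.6]
width: 0.0265
finger_force: 59.3
```

```bash
python3 - <<'E'
from h import *
s=robot.observe(); print(s["q"].round(2),s["ee_pos"].round(4),s["width"])
w,im=wcloud(); cv2.imwrite("pics/w6.png",im[:,:,::-1])
x,y,z=w[...,0],w[...,1],w[...,2]
m=(z>.056)&(z<.066)&(x>.59)&(x<.67)&(y>-.18)&(y<.17); p=w[m]
h=np.histogram(p[:,1],bins=np.arange(-.18,.18,.004)); print(" cross", [(round(b+.002,3),int(n)) for n,b in zip(*h) if n>8])
m=(z>.071)&(z<.079)&(x>.55)&(x<.59)&(abs(y)<.15);p=w[m]; print(np.polyfit(p[:,1],p[:,0],1) if len(p)>9 else len(p))
print(delta([.631,.010,.034],down(-.0117)))
E
```

```text
[ 0.35  0.92 -0.87  1.6   0.8   1.02 -0.78] [0.6282 0.0083 0.1542] 0.02648696528668244
 cross [(np.float64(-0.11), 69), (np.float64(-0.106), 355), (np.float64(-0.026), 21), (np.float64(0.05), 108), (np.float64(0.054), 509)]
[0.01204457 0.57270367]
[0.03, 0.101, 3.012, -0.075, 0.037, 0.019]
```

View pics/w6.png

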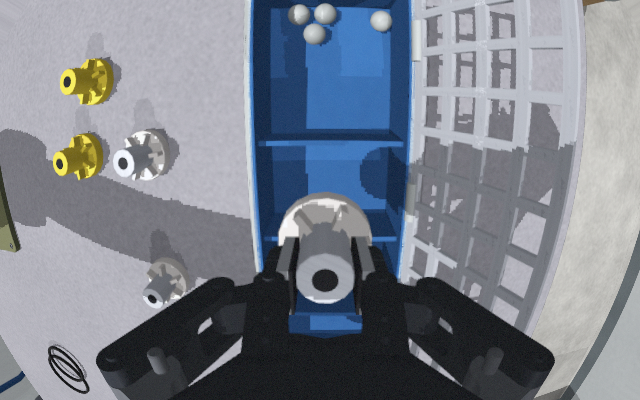

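All four balls lie in the wide bay, at (300,14), (325,14), (315,33) and (381,21). The hub hangs upright over bay 3. I lower it.

Request:
send_rows --pt "0.05 0.1 0.3 -0.07 0.04 0.02" --pt "0.05 0.1 0.7 -0.07 0.04 0.02" --pt "0.05 0.1 1.1 -0.07 0.04 0.02" --pt "0.05 0.1 1.5 -0.07 0.04 0.02" --pt "0.05 0.1 1.9 -0.07 0.04 0.02" --pt "0.05 0.1 2.3 -0.07 0.04 0.02" --pt "0.05 0.1 2.6 -0.07 0.04 0.02" --pt "0.05 0.1 2.85 -0.07 0.04 0.02" --pt "0.05 0.1 3 -0.07 0.04 0.02" --pt "0.05 0.1 3.08 -0.07 0.04 0.02" --pt "0.05 0.1 3.08 -0.07 0.04 0.02"

```text
time: 22.98
ee_pos: [0.6323, 0.009, 0.0322]
eef_rot: [0.001, 0.712, 0.702, -0.0]
wrist_force: [-2.1, 0.5, 3.0]
width: 0.0263
finger_force: 59.6
```

Request:
send_rows --pt "0 0 0.02 0 0 0" --pt "0 0 0.02 0 0 0" --pt "0 0 0.02 0 0 0"

```text
time: 23.23
ee_pos: [0.6323, 0.0091, 0.0322]
eef_rot: [0.001, 0.712, 0.702, -0.0]
wrist_force: [-3.4, -2.0, 8.8]
width: 0.0264
finger_force: 60.2
```

Request:
send_rows --pt "0 0 0 0 0 0" --pt "0 0 0 0 0 0" --pt "0 0 0 0 0 0" --pt "0 0 0 0 0 0" --pt "0 0 0 0 0 0" --pt "0 0 -0.4 0 0 0" --pt "0 0 -1 0 0 0" --pt "0 0 -1.8 0 0 0" --pt "0 0 -2.6 0 0 0" --pt "0 0 -3.4 0 0 0" --pt "0 0 -3.6 0 0 0" --claw 48

```text
time: 24.15
ee_pos: [0.6349, 0.0109, 0.1813]
eef_rot: [0.003, 0.712, 0.702, 0.004]
wrist_force: [1.4, 0.7, 0.9]
width: 0.0478
finger_force: 0.0
```

```bash
python3 - <<'E'
from h import *
w,im=wcloud(); x,y,z=w[...,0],w[...,1],w[...,2]
m=(z>.048)&(z<.06)&(x>.60)&(x<.66)&(abs(y-.011)<.032);p=w[m]; print(len(p),p.mean(0),np.percentile(p[:,2],[5,95]))
print(hubs(w),delta([.437,.042,.16],down(0)))
E
```

```text
718 [0.63237296 0.00921238 0.05575279] [0.05363666 0.05725744]
[[0.3675, 0.1313, 0.0507, 356], [0.4381, 0.042, 0.051, 458], [0.3416, 0.0466, 0.0508, 316], [0.4354, -0.1088, 0.051, 303]] [0.715, -4.962, 0.472, 0.091, -0.014, -0.135]
```

Hub 1 stands in bay 3 with its top at 56 mm, as it should be. Next is the middle hub at (0.437, 0.042).

Request:
send_rows --pt "0 -0.6 0 0 0 0" --pt "0.1 -1.2 0 0 0 0" --pt "0.2 -1.9 0 0 0 0" --pt "0.3 -2.6 0 0 0 0" --pt "0.4 -3.2 0 0.05 0 -0.1" --pt "0.5 -3.8 0.1 0.09 0 -0.13" --pt "0.6 -4.4 0.3 0.09 0 -0.13" --pt "0.7 -4.8 0.45 0.09 -0.01 -0.13" --pt "0.71 -4.96 0.47 0.09 -0.01 -0.13" --pt "0.71 -4.96 0.47 0.09 -0.01 -0.13" --pt "0.71 -4.96 0.47 0.09 -0.01 -0.13" --claw 65

```text
time: 25.12
ee_pos: [0.4352, 0.0401, 0.1558]
eef_rot: [-0.002, 0.707, 0.707, -0.003]
wrist_force: [1.0, 0.9, -0.8]
width: 0.0653
finger_force: 0.0
```

```bash
python3 - <<'E'
from h import *
w,im=wcloud(); print(hubs(w),robot.observe()["q"].round(2))
h=min(hubs(w),key=lambda a:np.hypot(a[0]-.437,a[1]-.042)); print(h,delta([h[0],h[1],.0265],down(0)))
E
```

```text
[[0.3669, 0.1313, 0.051, 871], [0.3406, 0.0467, 0.0509, 734], [0.4373, 0.0418, 0.0512, 833], [0.4349, -0.1065, 0.0507, 373]] [ 0.33  0.72 -0.85  2.16  0.9   0.68 -1.16]
[0.4373, 0.0418, 0.0512, 833] [0.044, 0.063, 3.232, -0.07, 0.013, -0.016]
```

Request:
send_rows --pt "0.04 0.06 0.5 -0.07 0.01 0" --pt "0.04 0.06 1.1 -0.07 0.01 0" --pt "0.04 0.06 1.7 -0.07 0.01 0" --pt "0.04 0.06 2.3 -0.07 0.01 0" --pt "0.04 0.06 2.7 -0.07 0.01 0" --pt "0.04 0.06 3 -0.07 0.01 0" --pt "0.04 0.06 3.2 -0.07 0.01 0" --pt "0.04 0.06 3.23 -0.07 0.01 0" --pt "0.04 0.06 3.23 -0.07 0.01 0"

```text
time: 25.92
ee_pos: [0.4366, 0.0416, 0.0259]
eef_rot: [-0.0, 0.708, 0.706, -0.0]
wrist_force: [-0.0, -0.8, 0.6]
width: 0.0647
finger_force: 0.0
```

Request:
send_rows --pt "0 0 0 0 0 0" --pt "0 0 0 0 0 0" --pt "0 0 0 0 0 0" --pt "0 0 0 0 0 0" --pt "0 0 0 0 0 0" --pt "0 0 0 0 0 0" --pt "0 0 0 0 0 0" --pt "0 0 -0.3 0 0 0" --pt "0 0 -1 0 0 0" --pt "0 0 -2 0 0 0" --pt "0 0 -3 0 0 0" --pt "0 0 -3.3 0 0 0" --claw 15

```text
time: 26.92
ee_pos: [0.4371, 0.0429, 0.1629]
eef_rot: [0.001, 0.707, 0.707, 0.002]
wrist_force: [0.6, 0.4, -2.8]
width: 0.0263
finger_force: 59.3
```

```bash
python3 - <<'E'
from h import *
print("above bay2",delta([.630,-.069,.16],down(-.0117)))
E
```

```text
above bay2 [-2.798, 4.822, 0.092, 0.042, -0.009, 0.112]
```

Request:
send_rows --pt "-0.3 0.6 0 0 0 0" --pt "-0.7 1.2 0 0 0 0" --pt "-1.1 1.9 0 0 0 0.1" --pt "-1.5 2.5 0 0 0 0.1" --pt "-1.9 3.2 0 0.04 0 0.1" --pt "-2.2 3.8 0.05 0.04 0 0.1" --pt "-2.5 4.4 0.09 0.04 0 0.11" --pt "-2.7 4.7 0.09 0.04 0 0.11" --pt "-2.8 4.82 0.09 0.04 0 0.11" --pt "-2.8 4.82 0.09 0.04 0 0.11" --pt "-2.8 4.82 0.09 0.04 0 0.11"

```text
time: 27.83
ee_pos: [0.6273, -0.0699, 0.1545]
eef_rot: [-0.002, 0.711, 0.703, -0.003]
wrist_force: [0.3, 0.1, -1.4]
width: 0.0259
finger_force: 59.4
```

```bash
python3 - <<'E'
from h import *
print(delta([.630,-.069,.031],down(-.0117)))
E
```

```text
[0.024, 0.09, 3.086, -0.068, 0.004, 0.003]
```

Request:
send_rows --pt "0.03 0.07 0.3 -0.07 0 0" --pt "0.03 0.07 0.7 -0.07 0 0" --pt "0.03 0.07 1.1 -0.07 0 0" --pt "0.03 0.07 1.5 -0.07 0 0" --pt "0.03 0.07 1.9 -0.07 0 0" --pt "0.03 0.07 2.3 -0.07 0 0" --pt "0.03 0.07 2.6 -0.07 0 0" --pt "0.03 0.07 2.85 -0.07 0 0" --pt "0.03 0.07 3 -0.07 0 0" --pt "0.03 0.07 3.1 -0.07 0 0" --pt "0.03 0.07 3.1 -0.07 0 0"

```text
time: 28.75
ee_pos: [0.6307, -0.0691, 0.0314]
eef_rot: [0.001, 0.711, 0.703, 0.0]
wrist_force: [-1.1, 0.0, 0.9]
width: 0.0258
finger_force: 59.4
```

Request:
send_rows --pt "0 0 0 0 0 0" --pt "0 0 0 0 0 0" --pt "0 0 0 0 0 0" --pt "0 0 0 0 0 0" --pt "0 0 0 0 0 0" --pt "0 0 -0.4 0 0 0" --pt "0 0 -1 0 0 0" --pt "0 0 -1.8 0 0 0" --pt "0 0 -2.6 0 0 0" --pt "0 0 -3.4 0 0 0" --pt "0 0 -3.6 0 0 0" --claw 48

```text
time: 29.67
ee_pos: [0.6333, -0.0678, 0.1814]
eef_rot: [0.004, 0.711, 0.703, 0.004]
wrist_force: [0.1, 1.1, 0.4]
width: 0.0478
finger_force: 0.0
```

```bash
python3 - <<'E'
from h import *
w,im=wcloud(); x,y,z=w[...,0],w[...,1],w[...,2]
m=(z>.048)&(z<.06)&(x>.60)&(x<.66)&(abs(y+.069)<.032);p=w[m]; print(len(p),p.mean(0),np.percentile(p[:,2],[5,95]))
print(hubs(w),delta([.435,-.107,.16],down(0)))
E
```

```text
736 [ 0.63077366 -0.06798146  0.05573543] [0.05249385 0.05733946]
[[0.3677, 0.1308, 0.0509, 332], [0.3411, 0.0466, 0.051, 326], [0.435, -0.1096, 0.0508, 417]] [-1.033, -4.947, 0.466, 0.104, -0.002, -0.116]
```

Hub 2 stands in bay 2. On to the third hub.

Request:
send_rows --pt "-0.1 -0.6 0 0 0 0" --pt "-0.2 -1.2 0 0 0 0" --pt "-0.4 -1.9 0 0 0 0" --pt "-0.5 -2.6 0 0 0 0" --pt "-0.7 -3.2 0 0.05 0 -0.1" --pt "-0.8 -3.8 0.1 0.1 0 -0.12" --pt "-0.9 -4.4 0.3 0.1 0 -0.12" --pt "-1 -4.8 0.45 0.1 0 -0.12" --pt "-1.03 -4.95 0.47 0.1 0 -0.12" --pt "-1.03 -4.95 0.47 0.1 0 -0.12" --pt "-1.03 -4.95 0.47 0.1 0 -0.12" --claw 65

```text
time: 30.63
ee_pos: [0.433, -0.1078, 0.1558]
eef_rot: [-0.002, 0.707, 0.707, -0.003]
wrist_force: [0.6, 1.1, 0.2]
width: 0.0649
finger_force: 0.0
```

```bash
python3 - <<'E'
from h import *
w,im=wcloud(); print(robot.observe()["q"].round(2))
h=min(hubs(w),key=lambda a:np.hypot(a[0]-.435,a[1]+.109)); print(h,delta([h[0],h[1],.0265],down(0)))
E
```

```text
[ 0.65  0.72 -0.83  2.14  0.88  0.68 -0.79]
[0.4349, -0.1096, 0.0507, 835] [-0.051, 0.051, 3.234, -0.061, 0.0, 0.004]
```

Request:
send_rows --pt "-0.05 0.05 0.5 -0.06 0 0" --pt "-0.05 0.05 1.1 -0.06 0 0" --pt "-0.05 0.05 1.7 -0.06 0 0" --pt "-0.05 0.05 2.3 -0.06 0 0" --pt "-0.05 0.05 2.7 -0.06 0 0" --pt "-0.05 0.05 3 -0.06 0 0" --pt "-0.05 0.05 3.2 -0.06 0 0" --pt "-0.05 0.05 3.23 -0.06 0 0" --pt "-0.05 0.05 3.23 -0.06 0 0"

```text
time: 31.43
ee_pos: [0.4341, -0.1095, 0.0259]
eef_rot: [-0.0, 0.707, 0.707, -0.001]
wrist_force: [0.5, 0.1, -0.4]
width: 0.0652
finger_force: 0.0
```

Request:
send_rows --pt "0 0 0 0 0 0" --pt "0 0 0 0 0 0" --pt "0 0 0 0 0 0" --pt "0 0 0 0 0 0" --pt "0 0 0 0 0 0" --pt "0 0 0 0 0 0" --pt "0 0 0 0 0 0" --pt "0 0 -0.3 0 0 0" --pt "0 0 -1 0 0 0" --pt "0 0 -2 0 0 0" --pt "0 0 -3 0 0 0" --pt "0 0 -3.3 0 0 0" --claw 15

```text
time: 32.43
ee_pos: [0.4348, -0.1095, 0.1627]
eef_rot: [0.002, 0.707, 0.707, 0.001]
wrist_force: [0.9, -1.0, -2.1]
width: 0.0261
finger_force: 59.3
```

```bash
python3 - <<'E'
from h import *
print("above bay1",delta([.629,-.149,.16],down(-.0117)))
E
```

```text
above bay1 [-0.993, 4.855, 0.086, 0.034, 0.009, 0.12]
```

Request:
send_rows --pt "-0.1 0.6 0 0 0 0" --pt "-0.2 1.2 0 0 0 0" --pt "-0.4 1.9 0 0 0 0.1" --pt "-0.5 2.5 0 0 0 0.1" --pt "-0.6 3.2 0 0.03 0 0.1" --pt "-0.7 3.8 0.05 0.03 0 0.1" --pt "-0.85 4.4 0.09 0.03 0 0.12" --pt "-0.93 4.7 0.09 0.03 0 0.12" --pt "-0.95 4.86 0.09 0.03 0 0.12" --pt "-0.95 4.86 0.09 0.03 0 0.12" --pt "-0.95 4.86 0.09 0.03 0 0.12"

```text
time: 33.35
ee_pos: [0.6264, -0.1476, 0.154]
eef_rot: [-0.002, 0.711, 0.703, -0.003]
wrist_force: [0.0, -0.0, -1.2]
width: 0.0262
finger_force: 59.4
```

```bash
python3 - <<'E'
from h import *
print(delta([.629,-.147,.031],down(-.0117)))
E
```

```text
[0.018, 0.086, 3.074, -0.068, 0.006, 0.001]
```

Request:
send_rows --pt "0.02 0.07 0.3 -0.07 0 0" --pt "0.02 0.07 0.7 -0.07 0 0" --pt "0.02 0.07 1.1 -0.07 0 0" --pt "0.02 0.07 1.5 -0.07 0 0" --pt "0.02 0.07 1.9 -0.07 0 0" --pt "0.02 0.07 2.3 -0.07 0 0" --pt "0.02 0.07 2.6 -0.07 0 0" --pt "0.02 0.07 2.85 -0.07 0 0" --pt "0.02 0.07 3 -0.07 0 0" --pt "0.02 0.07 3.09 -0.07 0 0" --pt "0.02 0.07 3.09 -0.07 0 0"

```text
time: 34.27
ee_pos: [0.6297, -0.1471, 0.0313]
eef_rot: [0.001, 0.711, 0.703, 0.0]
wrist_force: [-0.8, -0.6, 0.4]
width: 0.026
finger_force: 59.4
```

Request:
send_rows --pt "0 0 0 0 0 0" --pt "0 0 0 0 0 0" --pt "0 0 0 0 0 0" --pt "0 0 0 0 0 0" --pt "0 0 0 0 0 0" --pt "0 0 -0.4 0 0 0" --pt "0 0 -1 0 0 0" --pt "0 0 -1.8 0 0 0" --pt "0 0 -2.6 0 0 0" --pt "0 0 -3.4 0 0 0" --pt "0 0 -4.4 0 0 0" --pt "0 0 -4.8 0 0 0" --claw 48

```text
time: 35.27
ee_pos: [0.6316, -0.146, 0.2296]
eef_rot: [0.004, 0.711, 0.703, 0.004]
wrist_force: [0.5, 1.0, -0.1]
width: 0.048
finger_force: 0.0
```

```bash
python3 - <<'E'
from h import *
w,im=wcloud(); x,y,z=w[...,0],w[...,1],w[...,2]; cv2.imwrite("pics/w7.png",im[:,:,::-1])
for c in(-.147,-.069,.011):
    m=(z>.048)&(z<.06)&(x>.60)&(x<.66)&(abs(y-c)<.032);p=w[m]; print(len(p),p.mean(0),np.percentile(p[:,2],[5,95]))
m=(y<-.2)&(y>-.26)&(x>.54)&(x<.61)&(z>.135);p=w[m]; 
s=least_squares(lambda v:np.linalg.norm(p-v,axis=1)-.016,[.577,-.225,.158],loss="soft_l1",f_scale=.002); print("knob",len(p),s.x,np.abs(s.fun).mean())
m=(y<-.2)&(y>-.25)&(x>.61)&(x<.7)&(z>.08);p=w[m]; print(p[::max(1,len(p)//12)].round(3))
print(robot.observe()["q"].round(2))
E
```

```text
547 [ 0.62997256 -0.14563712  0.0557587 ] [0.05329262 0.05738776]
566 [ 0.63110618 -0.06930208  0.05605624] [0.05460922 0.05734721]
569 [0.63231982 0.006709   0.05586737] [0.05373803 0.0575626 ]
knob 434 [ 0.60597074 -0.22021413  0.16256658] 0.0023348744102636024
[[ 0.64  -0.2    0.084]
 [ 0.672 -0.202  0.1  ]
 [ 0.668 -0.206  0.1  ]
 [ 0.67  -0.209  0.1  ]
 [ 0.673 -0.219  0.091]
 [ 0.653 -0.22   0.103]
 [ 0.647 -0.221  0.11 ]
 [ 0.647 -0.223  0.113]
 [ 0.645 -0.224  0.117]
 [ 0.621 -0.22   0.13 ]
 [ 0.638 -0.227  0.123]
 [ 0.632 -0.23   0.126]
 [ 0.611 -0.227  0.144]]
[ 0.58  0.83 -0.86  1.48  0.67  1.12 -0.41]
```

View pics/w7.png

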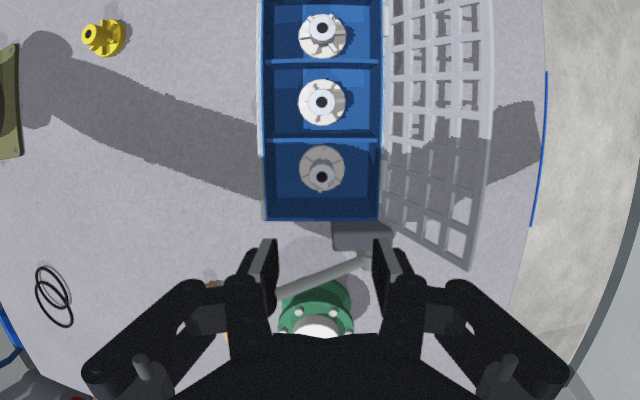

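All three hubs stand in their own bays at (322,30), (322,102) and (322,168). I fit the knob from the saved top and scene depth.

```bash
python3 - <<'E'
from h import *
for c in("top","scene"):
    w,_=cloud(c,np.load(c+"_d.npy")); x,y,z=w[...,0],w[...,1],w[...,2]
    p=w[(y<-.2)&(y>-.26)&(x>.54)&(x<.595)&(z>.148)]
    s=least_squares(lambda v:np.linalg.norm(p-v,axis=1)-.016,[.577,-.225,.155],loss="soft_l1",f_scale=.002); print("knob",len(p),s.x.round(4),np.abs(s.fun).mean().round(4))
print(delta([.574,-.227,.21],down(0)))
E
```

```text
knob 143 [ 0.5753 -0.2255  0.164 ] 0.0013
knob 153 [ 0.5766 -0.2279  0.1629] 0.001
[-2.045, -1.451, 0.511, 0.129, 0.005, -0.115]
```

Request:
send_rows --pt "-0.4 -0.3 0 0 0 0" --pt "-0.8 -0.6 0 0 0 0" --pt "-1.3 -0.9 0 0.1 0 -0.1" --pt "-1.7 -1.2 0.1 0.1 0 -0.1" --pt "-2.05 -1.45 0.3 0.13 0 -0.1" --pt "-2.05 -1.45 0.5 0.13 0 -0.1" --pt "-2.05 -1.45 0.51 0.13 0 -0.1" --pt "-2.05 -1.45 0.51 0.13 0 -0.1" --claw 0

```text
time: 35.98
ee_pos: [0.5706, -0.2271, 0.2024]
eef_rot: [-0.004, 0.707, 0.707, -0.004]
wrist_force: [1.2, -0.4, 0.5]
width: 0.0001
finger_force: 0.0
```

```bash
python3 - <<'E'
from h import *
s=robot.observe(); print(s["ee_pos"],s["width"])
for X,Z in((.574,.172),(.566,.14),(.558,.115),(.556,.096)): print(delta([X,-.227,Z],down(0)))
E
```

```text
[ 0.57064007 -0.2270701   0.20235692] 0.00012905660675689481
[0.001, 0.093, 0.758, -0.11, -0.006, -0.003]
[0.001, -0.098, 1.56, -0.11, -0.006, -0.003]
[0.0, -0.291, 2.187, -0.11, -0.006, -0.003]
[-0.0, -0.335, 2.663, -0.11, -0.006, -0.003]
```

Request:
send_rows --pt "0 0.08 0.2 -0.1 0 0" --pt "0 0.09 0.45 -0.1 0 0" --pt "0 0.09 0.65 -0.1 0 0" --pt "0 0.07 0.8 -0.1 0 0" --pt "0 0.03 1 -0.1 0 0" --pt "0 0 1.15 -0.1 0 0" --pt "0 -0.05 1.3 -0.1 0 0" --pt "0 -0.08 1.45 -0.1 0 0" --pt "0 -0.1 1.56 -0.1 0 0"

```text
time: 36.73
ee_pos: [0.5651, -0.2278, 0.1393]
eef_rot: [-0.001, 0.707, 0.707, -0.001]
wrist_force: [-1.2, 0.1, 4.0]
width: -0.0002
finger_force: 1.5
```

Request:
send_rows --pt "0 -0.05 0.12 0 0 0" --pt "0 -0.1 0.25 0 0 0" --pt "0 -0.13 0.4 0 0 0" --pt "0 -0.17 0.5 0 0 0" --pt "0 -0.2 0.63 0 0 0" --pt "0 -0.22 0.75 0 0 0" --pt "0 -0.23 0.87 0 0 0" --pt "0 -0.23 0.97 0 0 0" --pt "0 -0.23 0.97 0 0 0"

```text
time: 37.48
ee_pos: [0.5562, -0.2285, 0.1011]
eef_rot: [-0.0, 0.708, 0.707, -0.001]
wrist_force: [-1.4, 0.1, 2.5]
width: -0.0001
finger_force: 1.3
```

```bash
python3 - <<'E'
from h import *
a=[]
for c in("top","scene"):
    w,im=cloud(c); x,y,z=w[...,0],w[...,1],w[...,2]; a.append(im[130:290,230:470,::-1])
    m=(x>.58)&(x<.68)&(y>-.17)&(y<.16)&(z>.06); print(c,m.sum(),np.percentile(z[m],[5,50,95]))
cv2.imwrite("pics/c3.png",cv2.resize(np.hstack(a),(800,267)))
E
```

```text
top 2121 [0.07440693 0.07991592 0.08370647]
scene 2243 [0.07368628 0.07903198 0.08198134]
```

View pics/c3.png

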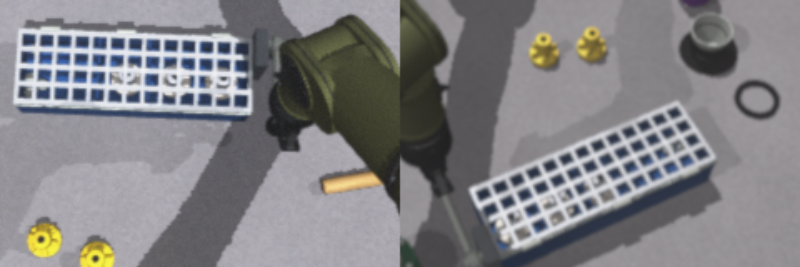

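The lid is shut flat at about 80 mm. I press and hold a moment more, then lift off.

Request:
send_rows --pt "0 0 0.05 0 0 0" --pt "0 0 0.1 0 0 0" --pt "0 0 0.1 0 0 0" --pt "0 0 0.1 0 0 0" --pt "0 0 0.1 0 0 0" --pt "0 0 0.1 0 0 0"

```text
time: 38.08
ee_pos: [0.5564, -0.2285, 0.1002]
eef_rot: [0.001, 0.708, 0.706, -0.001]
wrist_force: [-7.6, -0.6, 25.2]
width: 0.0003
finger_force: 12.2
```

Request:
send_rows --pt "0 0 -0.1 0 0 0" --pt "0 0 -0.3 0 0 0" --pt "0 0 -0.7 0 0 0" --pt "0 0 -1.3 0 0 0" --pt "0 0 -2 0 0 0" --pt "0 0 -2.8 0 0 0" --pt "0 0 -3.6 0 0 0" --pt "0 0 -4 0 0 0" --pt "0 0 -4 0 0 0" --pt "0 0 -4 0 0 0" --pt "0 0 -4 0 0 0"

```text
time: 39.0
ee_pos: [0.5558, -0.2286, 0.256]
eef_rot: [-0.001, 0.708, 0.706, -0.001]
wrist_force: [-0.4, -0.7, -0.0]
width: -0.0003
finger_force: 0.0
```

```bash
python3 - <<'E'
from h import *
a=[]
for c in("top","scene"):
    w,im=cloud(c); x,y,z=w[...,0],w[...,1],w[...,2]; a.append(im[130:310,130:470,::-1])
    m=(x>.58)&(x<.68)&(y>-.17)&(y<.16)&(z>.06); print(c,m.sum(),np.percentile(z[m],[5,50,95]))
    b=(x>.582)&(x<.68)&(y>.058)&(y<.17)&(z>.014)&(z<.03); print("ball pts",b.sum())
    p=w[(z>.057)&(z<.070)&(np.hypot(x-.463,y-.32)<.06)]; print(circ(p,[.463,.318],.037),np.percentile(p[:,2],[5,50,95]))
cv2.imwrite("pics/c4.png",cv2.resize(np.vstack(a),(755,600*4//3*1 if 0 else 600)))
E
```

```text
top 2133 [0.07370123 0.08002359 0.08367594]
ball pts 60
(array([0.4614, 0.3213]), np.float64(0.0017), 150) [0.05763941 0.0628385  0.06706777]
scene 2233 [0.07413525 0.07893514 0.08201246]
ball pts 47
(array([0.4653, 0.319 ]), np.float64(0.0019), 121) [0.05749177 0.06159492 0.06577673]
```

View pics/c4.png

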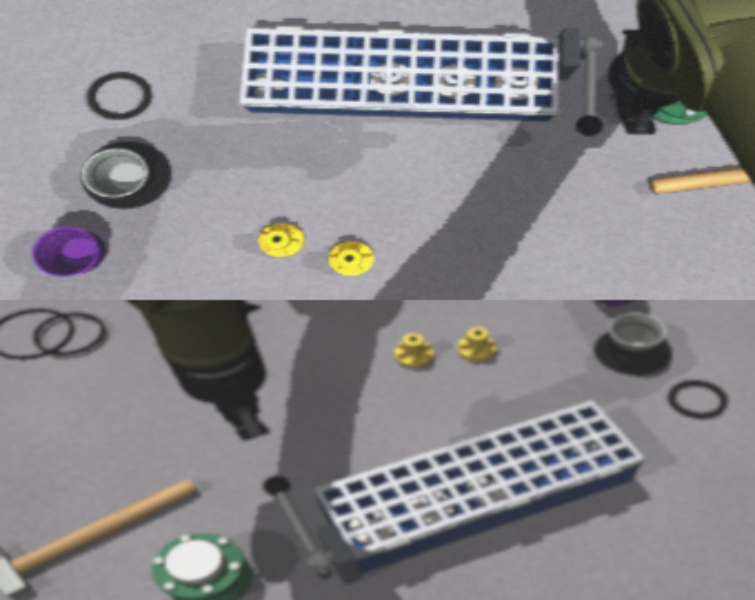

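The lever at (590,125) stays down with the gripper clear and the lid lies flat. The cup stands empty on its mat, the bystanders have not moved, and there are no stray balls. I hand in.

```bash
python3 -c "
from plant import robot
print(robot.hand_in())"
```

```text
the job is handed in; nothing more can be done
None
```

The job is handed in, though no verdict came back: the last pictures show the three hubs standing in their own narrow bays, the lid held shut by the lever and the empty cup upright on its mat, and all four balls were seen in the wide bay before the lid closed.

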